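# Stack the pulley and slide its carrier under the low press bridge

### The arm

A 7-joint arm with a two-finger parallel gripper is mounted at the origin on the work surface. World frame = base frame: x ahead of the robot, y to its left, z up, the work surface at z = 0. Lengths are in mm, angles in rad, forces in N, time in s.
With the tool pointing down it reaches from about 400 to 875 mm from the base axis. Payload 4.4 kg.
Tool frame: the origin (TCP) lies at the very end of the fingers, on their centre line; the grasp point (between the pads) lies 19 mm behind it; z points along the fingers, y is the line along which they close (so a half turn about z gives the same grasp; the last joint's range is limited). The gripper opens to 85 mm and grips with 20 to 120 N. Pads are 22 mm wide; open, the fingers measure 114 mm over their backs; the gripper's body (76 mm by 85 mm) begins 54 mm behind the grasp point. The pads swing forward as they close: fully open they stand 13 mm farther back than shut.
Start: joints at [-1.193, 0.628, 0.038, 1.517, -0.027, 0.996, -0.02], TCP at [279.073, 587.057, 231.313] pointing down, gripper open.
Joint ranges: [-3.06, 3.06], [-0.37, 2.12], [-1.25, 1.32], [0.18, 2.47], [-1.1, 4.24], [0.23, 1.98], [-2.94, 2.94]. Speed limits (rad/s): [2.57, 2.57, 3.14, 3.14, 3.14, 3.14, 3.14].

### API

Orientations are given as [roll, pitch, yaw] about the fixed x, y, z axes, in that order (R = Rz(yaw) Ry(pitch) Rx(roll)).
In Python, from cell import status, get_image, ctrl, models gives the robot as it stands.
- The arm moves only by the shell command python3 -m handwheel 'ROWS' [OPENING]. ROWS is JSON, a list of rows, each an object with "delta_pos": the shift along the world's x, y, z in cm, a list of three; "yaw": the turn about the world's z in rad. A call has 1 to 10 rows; each row shifts and turns the commanded pose from where the row before left it; what a row does not reach is not made up. A row lasts 1/12 s, in which the tool goes at most 41.7 mm and 7.16 degrees, less where a joint would pass 70% of its speed; a pose out of reach is approached as far as the arm can. A call is refused whole if a number of a shift passes 4.17 or a number of a turn 0.125, either way. A call with a gripper value outside its range is refused whole. OPENING is the opening, from -1 (shut) to 1 (fully open), set as the call begins (- or left out, the last holds). The fingers move at their own pace and stop on an object; the grip force is fixed at half the most. Time passes only in rows, so rows that do not move let the fingers close. It gives the time, the measured TCP pose, the force, the opening and the grip force at its end, in the units of the state.
- status.read_state(): the state, without advancing time (a new reading comes with each control period).
- get_image(name): name is "scene" or "top"; returns a dict with "color" (384x512x3 uint8, red, green, blue), "z_map" (384x512 float32, mm along the optical axis (not along the pixel's ray), 0 where there is no reading), "fx", "fy", "cx", "cy" (pixels), "position" and "rotation" of the camera in the world. Camera axes: x right, y up, looking along -z (the intrinsics and any distortion apply to the point x, -y, -z); pixel columns grow to the right and rows downward; lengths in mm; the calibration is good to about 2 mm. A picture is of the moment at which its call begins.
- ctrl.finish_job(): hands the job in; it is judged then, once.
Trained networks look in a picture, given as the dict that the camera call returned (one of the last four; its "shot" number tells which), for a name from the list of things; names that differ only in an ending like _2 or _b are one class to them, and where a whole thing is asked for, a point or a joint stands for the part that bears it (a point fixed in the world has none). Each returns a list of dicts, best first, with "score" (0 to 1); they miss things now and then, are a little off and sometimes report something else, mostly with a low value. They report only what shows in the picture. A call takes as long as a camera call. They do not tell look-alikes from the thing itself.
- models.boxes_of(picture, name): "rect" ([left, top, right, bottom] in pixels, round what is visible of it).
The state is a dict: "clock": time; "qpos": joint angles; "qd": joint speeds; "tau": joint torques, N m; "eef_pos": TCP position; "tool_rot": TCP orientation; "force": force on the tool from outside, world axes, zero at the start; "torque": the same for the moment, N m; "width": finger opening in mm; "gripper_force": force on a finger pad.
Only numpy, scipy, OpenCV 4.12 (cv2) and the standard library are available. Lean on these libraries where they do the work, as an engineer would, in place of code of your own. Each camera call takes 0.05 s, during which the arm holds its last target. There are 200 camera calls.

### The job

Finish the scooter pulley in the orange carrier: gently set the brass spacer flat on the aluminium pulley body between the four pins, then the blue disc flat on top of the spacer. Then push the carrier along the T-shaped guideway, never lifting or tipping it out of the track, to the middle and up the stem beneath the green bridge until it is fully home against the yellow end stop. Leave the rusty worn disc, the grey spare carrier and everything else on the bench where they are.

Things in the scene. Friction and masses are not known exactly. Their poses are not given: they have to be found in the camera images.
- station: Fixed press station. Origin on the bench top at the centre of the T junction, where a carrier changes from bar to stem. Steel floor plate 6 mm thick; rail tops 20 mm above the bench. The bar runs along y to +-230 mm, ends open; rails' inner faces at x = +-73 mm. The near rail (-x) is open for |y| < 55 mm, leaving room for a finger behind a carrier; the far rail for |y| < 72 mm
- stem_mouth (a point): mouth of the stem, on the floor plate at the station's x = 78 mm, y = 0 (station's axes). The stem runs on along +x. Its mouth is flared, 140 mm wide here; from 16 mm further on its rails' inner faces stand at y = +-58.5 mm
- under_ram (a point): point on the floor plate below the ram, at the station's x = 160 mm, y = 0, z = 6 mm (station's axes). Over it the green bridge, 40 mm deep in x: underside 84 and top 120 mm above the bench, columns at |y| = 71 to 98 mm; air cylinder on top, radius 18 mm, to 160 mm
- end_stop (a point): face of the yellow end stop bar at the far end of the stem, at the station's x = 231.5 mm, y = 0, at floor plate height; bar top 20 mm above the bench
- carrier: Orange loose plate 140 (x) x 110 (y) x 20 mm high, lying on the station's floor plate in either arm of the bar, axes parallel to the station's. Origin: centre of its underside, z up. Four steel pins (diameter 8, tops 64 mm above the underside) at x, y = +-25.1 mm nest 58 mm round parts with 2.5 mm play; fingers pass between them along x or y. Against the stop it lies at the station's x = 161 mm
- pulley: Aluminium pulley body, plain round, diameter 58, height 16 mm, already seated in the carrier's nest. Origin: centre of its underside, z up. 
- spacer: Brass-coloured spacer, round, diameter 58, height 16 mm (dark bore is only painted on), flat on the bench. Origin: centre of its underside, z up. Seated on the pulley body its origin is 36 mm above the carrier's
- disc: Blue disc with painted ribs, diameter 58, height 14 mm, flat on the bench. Origin: centre of its underside, z up. Seated on the spacer its origin is 52 mm above the carrier's, and the stack's top 66 mm
- worn_disc: Rusty brown worn disc, diameter 58, height 14 mm, leave alone. Origin: centre of its underside, z up. 
- spare_carrier: Grey empty carrier, same shape as the orange one, parked in the other arm of the bar, leave alone. Origin: centre of its underside, z up. 
- cup: White paper cup, diameter 48 at the foot and 67 mm at the rim, height 80 mm, bystander. Origin: centre of its underside, z up. 
- oil_can: Yellow oil bottle, diameter 48, height 105 mm, bystander. Origin: centre of its underside, z up. 
- socket: Steel spark-plug socket standing upright, diameter 28, height 60 mm, bystander. Origin: centre of its underside, z up. 
- wrench: Flat wrench lying along its x, about 180 mm long, bystander. Origin: centre of its underside, z up. 
- jar: Amber jar with white cap, diameter 64, height 60 mm, bystander. Origin: centre of its underside, z up. 
- tin: Red tin, diameter 72, height 60 mm, bystander. Origin: centre of its underside, z up. 
Things that resemble listed ones, but are neither listed nor needed, are in the scene too. Of the things that look like the carrier, the larger one is meant. Several things look just like the disc: the one meant starts nearest to the robot's base.

How it is judged (in metres and radians):
On the way, in this order (a step that is already met when the one before it is completed fails the run):
1. the spacer lies flat on the pulley body in the nest (horizontal distance between each of pulley, spacer and carrier below 0.005 m and angle between each of pulley, spacer's own z axis and vertical below 0.06 rad and z of pulley in the frame of carrier between 0.017 and 0.023 m and z of spacer in the frame of carrier between 0.033 and 0.039 m), for 0.2 s.
2. the blue disc lies flat on the spacer in the nest (horizontal distance between each of spacer, disc and carrier below 0.005 m and angle between each of spacer, disc's own z axis and vertical below 0.06 rad and z of spacer in the frame of carrier between 0.033 and 0.039 m and z of disc in the frame of carrier between 0.049 and 0.055 m), for 0.2 s.
At the end, for the whole second after the job is handed in: Carrier flat in the stem against the end stop: at most 4 mm short of the point under the ram, within 5 mm across, parallel within 0.06 rad. Pulley body, spacer and blue disc stacked in its nest, each flat (0.06 rad), within 5 mm of its centre and 3 mm of its seated height, all at rest (all of step 2 and horizontal distance between pulley and carrier below 0.005 m and angle between pulley's own z axis and vertical below 0.06 rad and z of pulley in the frame of carrier between 0.017 and 0.023 m and x of carrier in the frame of under_ram between -0.004 and 0.005 m and y of carrier in the frame of under_ram between -0.005 and 0.005 m and angle between the x axis of carrier and the x axis of station, either way round below 0.06 rad and angle between carrier's own z axis and vertical below 0.03 rad and z of carrier in the frame of station between 0.003 and 0.009 m and linear speed of each of carrier, disc below 0.02 m/s); the robot touches nothing.
It fails at once if the spacer or the disc falls into the nest instead of being set down (faster than 0.6 m/s there) ((linear speed of spacer above 0.6 m/s and horizontal distance between spacer and carrier below 0.03 m and z of spacer in the frame of carrier below 0.046 m) or (linear speed of disc above 0.6 m/s and horizontal distance between disc and carrier below 0.03 m and z of disc in the frame of carrier below 0.062 m)).
It fails at once if the orange carrier is lifted more than 10 mm off its floor or tipped (z of carrier in the frame of station above 0.016 m or angle between carrier's own z axis and vertical above 0.12 rad).
It fails at once if a bystander is moved by more than 25 mm or knocked over (distance of any of spare_carrier, worn_disc, cup, oil_can, socket, wrench, jar, tin from where it was at the start of the episode above 0.025 m or angle between any of cup, oil_can, socket, jar, tin's own z axis and vertical above 0.5 rad).
It also fails if it takes over 72 s, if anything falls off the work surface, if the arm or the gripper's body presses on something with over 40 N, if the wrist force passes 120 N, or if a joint passes its speed limit or range.

## Working session

There is one attempt and no reset: what is moved stays moved. The work goes in short steps, Python scripts to look and compute and a shell command to move; the robot and the scene stay as the last step left them, time stands still between calls to the robot, and variables do not carry over. Pictures are saved under pics/ and viewed, at most 10 in all, crops included, and the job is handed in when it is done.

```bash
mkdir -p pics
cat > h.py <<'E'
import numpy as np,cv2
from cell import status,get_image,ctrl,models
def cloud(p):
    z=p["z_map"].astype(float);v,u=np.mgrid[0:z.shape[0],0:z.shape[1]]
    c=np.stack([(u-p["cx"])/p["fx"]*z,-(v-p["cy"])/p["fy"]*z,-z],-1)
    w=c@np.array(p["rotation"]).T+np.array(p["position"]); w[z==0]=np.nan
    return w
def save(p,n): cv2.imwrite("pics/"+n,p["color"][:,:,::-1])
E
python3 - <<'E'
from h import *
s=status.read_state();print(s)
for n in("top","scene"):
    p=get_image(n);print(n,p["position"],p["rotation"],[k for k in p])
    save(p,n+"0.png");np.savez("pics/%s0.npz"%n,w=cloud(p),c=p["color"])
    w=cloud(p)
    for m in("carrier","spacer","disc","worn_disc","pulley","station","spare_carrier","cup","oil_can","socket","wrench","jar","tin"):
        for b in models.boxes_of(p,m)[:6]:
            if b["score"]<.3: continue
            l,t,r,bb=b["rect"];q=w[int((t+bb)/2),int((l+r)/2)]
            print(m,round(b["score"],2),np.round(b["rect"]),np.round(q))
E
```

```text
{'clock': 0.0, 'qpos': array([-1.19281877,  0.62937005,  0.03841183,  1.51838041, -0.02699491,
        0.99629864, -0.01999439]), 'qd': array([ 0.00071317, -0.00074835,  0.00012922, -0.00025673,  0.00028334,
        0.00045847, -0.00039682]), 'tau': array([-1.98778580e-04, -5.63398254e+01,  1.22626986e+00, -1.93457723e+01,
        1.10063949e-02,  1.03394565e-02, -2.18058608e-05]), 'eef_pos': array([278.76716644, 586.48391021, 230.36907319]), 'tool_rot': array([-3.13965336e+00,  1.37246633e-05,  2.69784759e+00]), 'force': array([-0.5947705 ,  0.05177736, -0.15534824]), 'torque': array([-0.01959347, -0.02558874,  0.01394782]), 'gripper_force': 0.0, 'width': 85.5991635746058}
top [ 293.35328151    7.89474385 1184.80717129] [ 0.16608454 -0.01022955 -1.57304068] ['color', 'z_map', 'fx', 'fy', 'cx', 'cy', 'position', 'rotation', 'shot']Traceback (most recent call last):
  File "<stdin>", line 5, in <module>
  File "h.py", line 6, in cloud
    w=c@np.array(p["rotation"]).T+np.array(p["position"]); w[z==0]=np.nan
      ~~~~~~~~~~~~~~~~~~~~~~~~~~~^~~~~~~~~~~~~~~~~~~~~~~~
ValueError: operands could not be broadcast together with shapes (384,512) (3,)
```

View pics/top0.png

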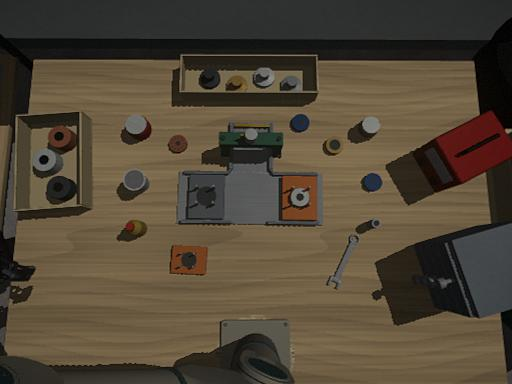

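The top view shows the orange carrier at px (300,198), the spacer at (334,146), blue discs at (300,123) and (373,182), and the rusty disc at (178,143). The rotation is given as RPY, so my helper needs fixing.

```bash
sed -i 's/np.array(p\["rotation"\]).T/Rotation.from_euler("xyz",p["rotation"]).as_matrix().T/; 1a from scipy.spatial.transform import Rotation' h.py
python3 - <<'E'
from h import *
for n in("top","scene"):
    p=get_image(n);print(n,p["position"],p["rotation"],p["fx"],p["cx"],p["cy"])
    save(p,n+"0.png");np.savez("pics/%s0.npz"%n,w=cloud(p),c=p["color"])
    w=cloud(p)
    for m in("carrier","spacer","disc","worn_disc","pulley","station","cup","oil_can","socket","wrench","jar","tin"):
        for b in models.boxes_of(p,m)[:6]:
            if b["score"]<.3: continue
            l,t,r,bb=b["rect"];q=w[int((t+bb)/2),int((l+r)/2)]
            print(m,round(b["score"],2),np.round(b["rect"]),np.round(q))
    # round parts: colour blobs, restricted to bench area
    hsv=cv2.cvtColor(p["color"],cv2.COLOR_RGB2HSV)
    for nm,lo,hi in(("blue",(100,100,40),(125,255,255)),("orange",(5,190,120),(14,255,255)),("green",(50,80,30),(90,255,255))):
        k,lab,st,ce=cv2.connectedComponentsWithStats(cv2.inRange(hsv,lo,hi))
        for i in range(1,k):
            if st[i,4]<40: continue
            q=w[lab==i];z=q[:,2];t=np.nanmedian(z)
            print(nm,st[i],np.round(np.nanmedian(q,0),1),"rng",np.round(np.nanpercentile(q,3,0)),np.round(np.nanpercentile(q,97,0)))
E
```

```text
top [ 293.35328151    7.89474385 1184.80717129] [ 0.16608454 -0.01022955 -1.57304068] 375.87123695161876 255.98493799285322 192.25929949116983
carrier 0.75 [168. 243. 210. 274.] [286. 204.  14.]
carrier 0.71 [283. 178. 318. 221.] [ 464. -140.   42.]
spacer 0.62 [326. 136. 344. 153.] [ 647. -260.   17.]
disc 0.7 [362. 174. 381. 190.] [ 523. -371.   13.]
disc 0.55 [291. 112. 311. 134.] [ 723. -149.   12.]
worn_disc 0.79 [168. 136. 188. 154.] [643. 246.  16.]
pulley 0.51 [290. 191. 312. 210.] [ 461. -140.   37.]
station 0.59 [176. 124. 327. 229.] [544.  11.   4.]
cup 0.69 [121. 165. 152. 197.] [513. 354.  80.]
oil_can 0.65 [357. 116. 378. 137.] [ 693. -353.   59.]
oil_can 0.49 [124. 222. 149. 234.] [373. 348.  77.]
wrench 0.79 [326. 236. 359. 288.] [ 272. -269.    9.]
jar 0.92 [357. 117. 378. 138.] [ 690. -354.   56.]
tin 0.65 [124. 114. 150. 142.] [687. 365.  63.]
blue [292 114  17  17 190] [ 721.  -149.1   13. ] rng [ 698. -173.    9.] [ 747. -124.   18.]
blue [364 173  18  18 197] [ 522.7 -375.6   13.4] rng [ 500. -400.    9.] [ 549. -351.   17.]
green [220 132  25  13 214] [636.6  7
[... 1215 characters left out ...]
6  119. ] rng [-920.  310. -249.] [-791.  526.  247.]
blue [   0   43   59   57 1836] [-1501.2   128.2  -201.1] rng [-1683.    55.  -335.] [-1349.   219.  -109.]
blue [270 272  19  17 198] [ 728.2 -155.    12.9] rng [ 703. -176.    9.] [ 747. -130.   16.]
orange [232 149  36  18 245] [301.  172.7  13.7] rng [244. 147.   6.] [322. 246.  17.]
orange [204 208  10  11  62] [ 416.4 -115.8   24.9] rng [ 406. -138.   22.] [427. -95.  28.]
orange [186 216  59  34 742] [ 505.6 -170.5   24.6] rng [ 410. -196.   20.] [539. -96.  28.]
green [302 187  18  18 141] [644.2  66.9 118.5] rng [621.  30. 114.] [653.  94. 122.]
green [268 203  30  22 253] [638.4 -43.9 118.5] rng [619. -84. 114.] [651.  -8. 122.]
```

View pics/scene0.png

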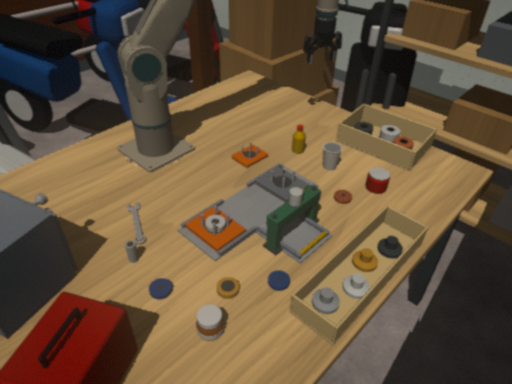

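Scene view: the orange carrier is near px (215,230), the spacer at (228,287) and blue discs at (161,288) and (279,280). In the world frame, the disc at about (523,-375) is nearest the base. Next I'll refine the poses.

```bash
cat >> h.py <<'E'
def onplane(p,uv,z):
    uv=np.asarray(uv,float).reshape(-1,2)
    d=np.stack([(uv[:,0]-p["cx"])/p["fx"],-(uv[:,1]-p["cy"])/p["fy"],-np.ones(len(uv))],-1)@Rotation.from_euler("xyz",p["rotation"]).as_matrix().T
    o=np.array(p["position"]);return (o+d*((z-o[2])/d[:,2])[:,None])[:,:2]
def rect(p,m,z):
    v,u=np.nonzero(m);r=cv2.minAreaRect(onplane(p,np.c_[u,v],z).astype(np.float32));return [np.round(x,2) for x in r]
def blob(p,lo,hi,box):
    h=cv2.cvtColor(p["color"],cv2.COLOR_RGB2HSV);m=cv2.inRange(h,lo,hi);k=np.zeros_like(m);l,t,r,b=box;k[t:b,l:r]=m[t:b,l:r];return k
E
python3 - <<'E'
from h import *
p=get_image("top");q=get_image("scene")
cv2.imwrite("pics/topz.png",cv2.resize(p["color"][95:245,165:390,::-1],None,fx=3.5,fy=3.5,interpolation=cv2.INTER_CUBIC))
print("disc top",rect(p,blob(p,(100,80,30),(125,255,255),(355,165,390,200)),14))
print("disc scene",rect(q,blob(q,(100,80,30),(125,255,255),(145,270,180,305)),14))
print("spacer top",rect(p,blob(p,(8,110,0),(30,255,255),(322,133,348,157)),16))
h=cv2.cvtColor(p["color"],cv2.COLOR_RGB2HSV);print(h[145,320:350].tolist());print(h[198,276:324].tolist())
print("orange top",rect(p,blob(p,(2,170,90),(16,255,255),(270,165,330,230)),26))
hq=cv2.cvtColor(q["color"],cv2.COLOR_RGB2HSV)
print("orange scene",rect(q,blob(q,(2,150,90),(16,255,255),(175,195,255,262)),26))
print("green top",rect(p,blob(p,(50,60,20),(90,255,255),(210,120,290,147)),120))
w=cloud(p)
for nm,c in (("carrier",w[170:228,270:328]),("spacer",w[130:160,318:350])):
    pass
E
```

```text
disc top [array([ 524.7 , -375.44]), array([54.09, 54.17]), np.float64(23.88)]
disc scene [array([ 526.67, -378.84]), array([50.34, 46.27]), np.float64(43.91)]
spacer top [array([ 643.41, -256.62]), array([59.17, 61.88]), np.float64(80.31)]
[[17, 99, 129], [18, 99, 134], [18, 99, 100], [17, 87, 41], [18, 99, 44], [18, 130, 43], [18, 151, 93], [18, 147, 116], [19, 150, 117], [17, 129, 85], [98, 29, 35], [45, 12, 44], [30, 18, 42], [10, 17, 45], [30, 17, 44], [20, 18, 42], [30, 17, 44], [30, 6, 43], [30, 6, 41], [105, 26, 40], [18, 130, 96], [18, 152, 126], [18, 153, 123], [18, 125, 122], [19, 97, 124], [19, 96, 125], [19, 97, 124], [18, 97, 124], [18, 96, 125], [19, 98, 122]]
[[60, 3, 94], [75, 5, 99], [90, 4, 72], [30, 16, 31], [110, 21, 37], [30, 10, 26], [11, 189, 89], [11, 181, 121], [12, 185, 120], [11, 178, 119], [11, 185, 124], [11, 184, 93], [14, 175, 35], [14, 177, 36], [23, 21, 48], [40, 8, 101], [42, 10, 122], [42, 10, 122], [38, 8, 123], [30, 6, 125], [40, 16, 96], [45, 13, 38], [30, 21, 36], [38, 26, 40], [45, 13, 40], [30, 14, 36], [15, 15, 34], [30, 9, 85], [38, 8, 123], [35, 12, 128], [42, 10, 123], [45, 8, 124], [81, 15, 118], [12, 59, 99], [12, 194, 113], [11, 182, 123], [12, 181, 121], [12, 181, 121], [12, 183, 121], [12, 187, 123], [12, 185, 120], [9, 66, 100], [102, 13, 96], [90, 3, 94], [30, 3, 93], [75, 5, 94], [21, 26, 98], [19, 85, 111]]
orange top [array([ 471.78, -138.76]), array([106.36, 136.82]), np.float64(89.22)]
orange scene [array([ 475.09, -145.91]), array([114.46, 142.12]), np.float64(88.98)]
green top [array([630.8 ,  12.16]), array([ 42.74, 185.6 ]), np.float64(0.07)]
```

View pics/topz.png

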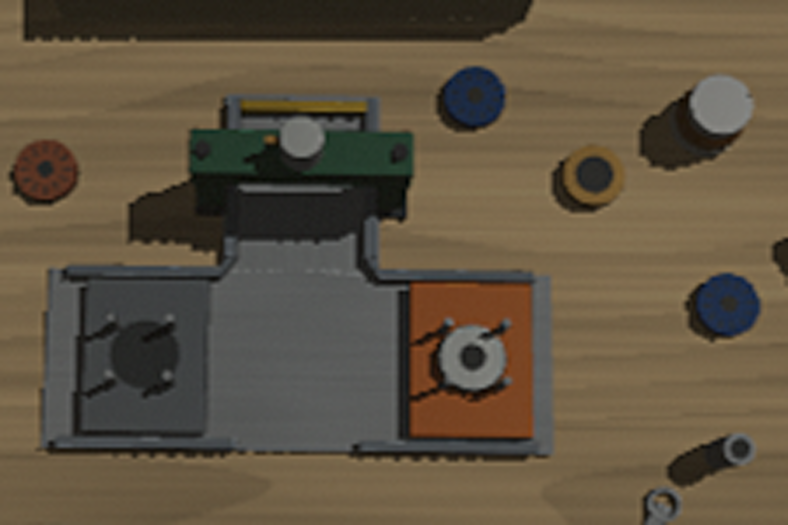

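The zoomed view shows station yaw ≈0, the pulley near px (300,197) and the spacer near (334.5,145.5). I'm moving towards the spacer with the fingers closing along y.

```bash
python3 -m handwheel '[{"delta_pos":[1.6,-3.7,0],"yaw":0.0444},{"delta_pos":[1.6,-3.7,0],"yaw":0.0444},{"delta_pos":[1.6,-3.7,0],"yaw":0.0444},{"delta_pos":[1.6,-3.7,0],"yaw":0.0444},{"delta_pos":[1.6,-3.7,0],"yaw":0.0444},{"delta_pos":[1.6,-3.7,0],"yaw":0.0444},{"delta_pos":[1.6,-3.7,0],"yaw":0.0444},{"delta_pos":[1.6,-3.7,0],"yaw":0.0444},{"delta_pos":[1.6,-3.7,0],"yaw":0.0444},{"delta_pos":[1.6,-3.7,0],"yaw":0.0444}]' 1
python3 -m handwheel '[{"delta_pos":[1.6,-3.7,0]},{"delta_pos":[1.6,-3.7,0]},{"delta_pos":[1.6,-3.7,0]},{"delta_pos":[1.6,-3.7,0]},{"delta_pos":[1.6,-3.7,0]},{"delta_pos":[1.6,-3.7,0]},{"delta_pos":[1.6,-3.7,0]},{"delta_pos":[1.6,-3.7,0]},{"delta_pos":[1.6,-3.7,0]},{"delta_pos":[1.6,-3.7,-1]}]'
cat > look.py <<'E'
from h import *
p=get_image("top")
h=cv2.cvtColor(p["color"],cv2.COLOR_RGB2HSV).astype(int)
w=cloud(p)
def cen(z,xy,cond,r=45):
    v,u=np.nonzero(cond);q=onplane(p,np.c_[u,v],z);d=np.hypot(*(q-xy).T);q=q[d<r];(c,s,a)=cv2.minAreaRect(q.astype(np.float32));return np.round(q.mean(0),1),np.round(c,1),np.round(s,1)
H,S,V=h[...,0],h[...,1],h[...,2]
print("pulley",cen(42,(470,-139),(S<40)&(V>85),34))
print("spacer",cen(16,(645,-259),(S>118)&(V>75)&(abs(H-18)<5)))
print(status.read_state()["eef_pos"],status.read_state()["tool_rot"])
E
python3 look.py
```

```text
clock: 2.28
eef_pos: [439.7, 215.3, 231.6]
tool_rot: [3.141, 0.001, -3.139]
force: [1.3, -0.6, -0.4]
width: 85.5
gripper_force: 0.0
pulley (array([ 469.9, -137.9]), array([ 471.7, -139.5]), array([55.2, 53. ]))
spacer (array([ 645.4, -257.3]), array([ 647.3, -258.3]), array([53.5, 55.4]))
[443.67405057 204.90584933 231.50895044] [-3.13497449e+00  2.43433005e-03  3.13362907e+00]schema error: expected keys delta_pos, yaw
```

```bash
python3 -m handwheel '[{"delta_pos":[1.6,-3.7,0],"yaw":0},{"delta_pos":[1.6,-3.7,0],"yaw":0},{"delta_pos":[1.6,-3.7,0],"yaw":0},{"delta_pos":[1.6,-3.7,0],"yaw":0},{"delta_pos":[1.6,-3.7,0],"yaw":0},{"delta_pos":[1.6,-3.7,0],"yaw":0},{"delta_pos":[1.6,-3.7,0],"yaw":0},{"delta_pos":[1.6,-3.7,0],"yaw":0},{"delta_pos":[1.6,-3.7,0],"yaw":0},{"delta_pos":[1.6,-3.7,0],"yaw":0}]' 1
python3 -m handwheel '[{"delta_pos":[1.6,-3.6,-2],"yaw":0},{"delta_pos":[1.6,-3.6,-2],"yaw":0},{"delta_pos":[1.0,-1.7,-3],"yaw":0},{"delta_pos":[0,0,-3.5],"yaw":0},{"delta_pos":[0,0,-3.5],"yaw":0},{"delta_pos":[0,0,0],"yaw":0},{"delta_pos":[0,0,0],"yaw":0}]'
```

```text
clock: 3.17
eef_pos: [599.7, -154.7, 231.5]
tool_rot: [3.142, 0.0, 3.141]
force: [0.4, -0.0, 0.0]
width: 85.3
gripper_force: 0.0
clock: 3.75
eef_pos: [637.9, -236.9, 91.9]
tool_rot: [3.14, -0.004, -3.141]
force: [-0.3, -0.2, 0.4]
width: 85.3
gripper_force: 0.0
```

```bash
python3 -m handwheel '[{"delta_pos":[0.8,-2.1,0],"yaw":0},{"delta_pos":[0,0,-3],"yaw":0},{"delta_pos":[0,0,-3],"yaw":0},{"delta_pos":[0,0,-2],"yaw":0},{"delta_pos":[0,0,-0.8],"yaw":0},{"delta_pos":[0,0,0],"yaw":0}]'
python3 -m handwheel '[{"delta_pos":[0,0,0],"yaw":0},{"delta_pos":[0,0,0],"yaw":0},{"delta_pos":[0,0,0],"yaw":0},{"delta_pos":[0,0,0],"yaw":0},{"delta_pos":[0,0,0],"yaw":0},{"delta_pos":[0,0,0],"yaw":0}]' -1
```

```text
clock: 4.25
eef_pos: [647.7, -258.4, 6.1]
tool_rot: [3.142, 0.0, -3.141]
force: [0.3, -0.4, -0.5]
width: 85.6
gripper_force: 0.0
clock: 4.75
eef_pos: [649.4, -259.2, 9.3]
tool_rot: [-3.14, 0.004, -3.141]
force: [-1.2, 0.5, 9.1]
width: 54.0
gripper_force: 61.2
```

```bash
python3 -m handwheel '[{"delta_pos":[0,0,0],"yaw":0},{"delta_pos":[0,0,0],"yaw":0},{"delta_pos":[0,0,0],"yaw":0}]' -1
python3 - <<'E'
from h import *
q=get_image("scene");cv2.imwrite("pics/g1.png",cv2.resize(q["color"][215:315,170:290,::-1],None,fx=5,fy=5,interpolation=cv2.INTER_CUBIC))
E
```

```text
clock: 5.0
eef_pos: [649.3, -259.1, 9.3]
tool_rot: [-3.14, 0.004, -3.141]
force: [-1.3, 1.1, 9.2]
width: 53.9
gripper_force: 61.2
```

View pics/g1.png

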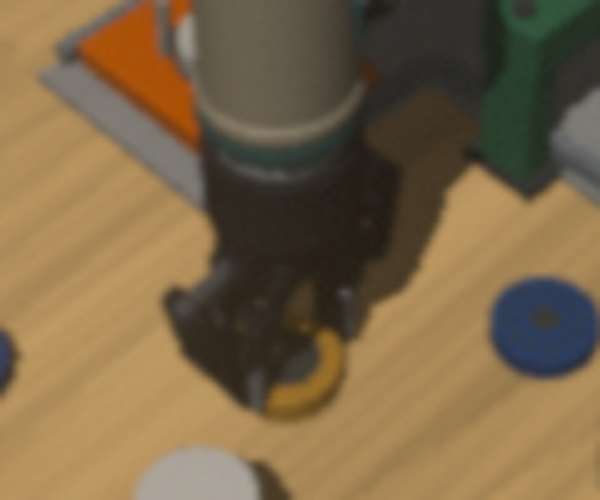

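The gripper has closed on the spacer, whose ring centre is near px (229,288). I'll lift it slightly and check the grip from both cameras.

```bash
python3 -m handwheel '[{"delta_pos":[0,0,1],"yaw":0},{"delta_pos":[0,0,3],"yaw":0},{"delta_pos":[0,0,3.5],"yaw":0},{"delta_pos":[0,0,3],"yaw":0},{"delta_pos":[0,0,0],"yaw":0},{"delta_pos":[0,0,0],"yaw":0}]'
python3 - <<'E'
from h import *
q=get_image("scene");im=cv2.resize(q["color"][180:290,165:285,::-1],None,fx=6,fy=6,interpolation=cv2.INTER_CUBIC)
cv2.imwrite("pics/g2.png",cv2.resize(im,(640,586)))
p=get_image("top")
for n,c in(("top",p),("scene",q)):
    h=cv2.cvtColor(c["color"],cv2.COLOR_RGB2HSV).astype(int);w=cloud(c)
    m=(abs(h[...,0]-19)<5)&(h[...,1]>118)&(h[...,2]>60)&(np.hypot(w[...,0]-648,w[...,1]+260)<50)
    print(n,m.sum(),np.nanmedian(w[m],0),np.nanpercentile(w[m],[3,97],axis=0))
E
```

```text
clock: 5.55
eef_pos: [649.2, -259.7, 114.5]
tool_rot: [-3.139, 0.006, -3.142]
force: [-0.9, 0.2, -2.7]
width: 53.5
gripper_force: 63.2
top 5 [ 637.56071574 -242.8300987   118.5736072 ] [[ 615.87647995 -243.78361049  115.43315764]
 [ 641.6551178  -240.21794736  230.24580485]]
scene 1219 [ 6.53340683e+02 -2.62230264e+02 -4.99823653e-01] [[ 606.83877689 -302.48368688   -3.87701974]
 [ 690.65714295 -218.01117314  121.41298238]]
```

View pics/g2.png

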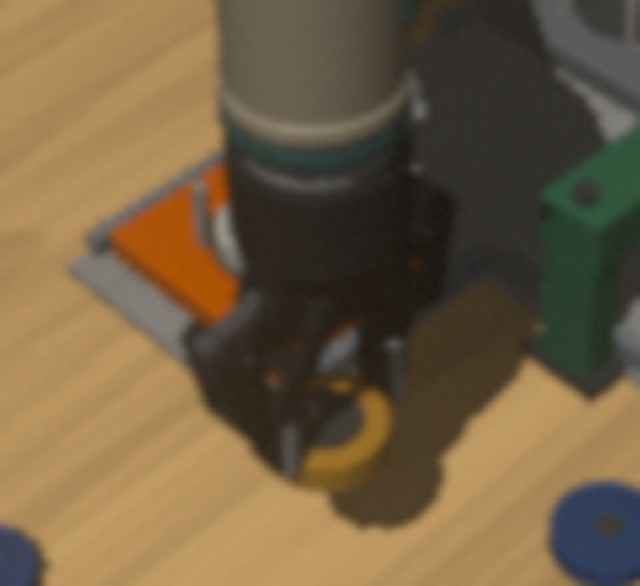

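The spacer is held level, with its ring visible near px (224,258). Next I'll measure its offset along the pads from the depth image.

```bash
cat > held.py <<'E'
from h import *
from scipy.optimize import least_squares
import sys
zt=float(sys.argv[1]);kind=sys.argv[2]
e=status.read_state()["eef_pos"]
q=get_image("scene")
h=cv2.cvtColor(q["color"],cv2.COLOR_RGB2HSV).astype(int);w=cloud(q)
m=(h[...,1]>130)&(h[...,2]>50)&((abs(h[...,0]-19)<5) if kind=="spacer" else (abs(h[...,0]-112)<14))
m&=(np.hypot(w[...,0]-e[0],w[...,1]-e[1])<45)&(abs(w[...,2]-zt+5)<16)
k,lab,st,_=cv2.connectedComponentsWithStats(m.astype(np.uint8));i=1+np.argmax(st[1:,4]);m=lab==i
t=m&(abs(w[...,2]-zt)<6)
P=w[t];print("n",t.sum(),"z",np.percentile(P[:,2],[5,50,95]).round(1))
A=np.c_[P[:,:2]-P[:,:2].mean(0),np.ones(len(P))];print("tilt",np.linalg.lstsq(A,P[:,2],rcond=None)[0].round(3))
# silhouette: outline of the visible part, as union of top and bottom rim, fit circle to the outer rim on plane zt
v,u=np.nonzero(m);X=onplane(q,np.c_[u,v],zt)
print("x range",X[:,0].min().round(1),X[:,0].max().round(1),"tcp",e.round(1))
# far-side and +x rim: farthest in each direction on +x side
c=X.mean(0)
rim=[]
d=np.array(q["position"][:2])-e[:2];d/=np.linalg.norm(d)
for a in np.deg2rad(np.arange(-10,50,6)):
    pass
hull=cv2.convexHull(X.astype(np.float32))[:,0]
sel=[p for p in hull if (p-e[:2])@np.array([d[1],-d[0]])*0+ (p[0]-e[0])>8]
print(np.round(sel,1).tolist())
E
python3 held.py 121 spacer
```

```text
n 116 z [115.2 116.7 119.2]
tilt [-3.00000e-03  3.00000e-03  1.16901e+02]
x range 624.4 681.1 tcp [ 646.7 -258.6  110.7]
[[681.0999755859375, -272.0], [680.2000122070312, -264.70001220703125], [677.5999755859375, -258.8999938964844], [657.5, -235.5], [660.0999755859375, -296.29998779296875], [662.2999877929688, -298.29998779296875], [670.9000244140625, -294.0], [675.9000244140625, -289.20001220703125], [680.2999877929688, -280.8999938964844]]
```

```bash
cat > held.py <<'E'
from h import *
from scipy.optimize import least_squares
import sys
kind=sys.argv[1]; hgt=16 if kind=="spacer" else 14
s=status.read_state();e=s["eef_pos"];print("before",e.round(1))
q=get_image("scene");e=status.read_state()["eef_pos"];print("after",e.round(1))
h=cv2.cvtColor(q["color"],cv2.COLOR_RGB2HSV).astype(int);w=cloud(q)
m=(h[...,1]>120)&(h[...,2]>40)&((abs(h[...,0]-19)<5) if kind=="spacer" else (abs(h[...,0]-112)<14))
m&=(np.hypot(w[...,0]-e[0],w[...,1]-e[1])<45)&(w[...,2]<e[2]+20)&(w[...,2]>e[2]-15)
k,lab,st,_=cv2.connectedComponentsWithStats(m.astype(np.uint8));m=lab==1+np.argmax(st[1:,4])
z=w[m][:,2];zt=np.percentile(z,85);P=w[m&(abs(w[...,2]-zt)<3)]
zt=np.median(P[:,2]);A=np.c_[P[:,:2]-P[:,:2].mean(0),np.ones(len(P))];print("top z",zt.round(1),"tilt",np.linalg.lstsq(A,P[:,2],rcond=None)[0].round(3),len(P))
zb=zt-hgt;v,u=np.nonzero(m)
X=cv2.convexHull(onplane(q,np.c_[u,v],zb).astype(np.float32))[:,0]
d=np.array(q["position"][:2])-e[:2];d/=np.linalg.norm(d)
def f(c):
    r=X-c;return np.hypot(*r.T)[sel]-29
c=e[:2].copy()
for _ in range(5):
    r=X-c;sel=(r@d>12)&(r[:,0]>0); c=least_squares(f,c,loss="soft_l1").x
print("centre",c.round(1),"offset from tcp",(c-e[:2]).round(1),"n",sel.sum(),"res",f(c).round(1))
E
python3 held.py spacer
```

```text
before [ 646.2 -258.5  109.7]
after [ 646.1 -258.4  109.3]
top z 115.3 tilt [1.00000e-03 7.00000e-03 1.15532e+02] 131
centre [ 639.1 -259.6] offset from tcp [-7.  -1.2] n 9 res [-0.2 -0.4 -0.1 -0.5 -0.4  0.4  0.   0.4  0.5]
```

```bash
python3 -m handwheel '[{"delta_pos":[0,0,-4],"yaw":0},{"delta_pos":[0,0,-4],"yaw":0},{"delta_pos":[0,0,-1.2],"yaw":0},{"delta_pos":[0,0,-0.8],"yaw":0},{"delta_pos":[0,0,0],"yaw":0},{"delta_pos":[0,0,0],"yaw":0}]'
python3 -m handwheel '[{"delta_pos":[0,0,0],"yaw":0},{"delta_pos":[0,0,0],"yaw":0},{"delta_pos":[0,0,0],"yaw":0},{"delta_pos":[0,0,0],"yaw":0}]' 1
python3 -m handwheel '[{"delta_pos":[-0.5,0,0],"yaw":-0.1208},{"delta_pos":[0,0,0],"yaw":-0.1208},{"delta_pos":[0,0,0],"yaw":-0.1208},{"delta_pos":[0,0,0],"yaw":-0.1208},{"delta_pos":[0,0,0],"yaw":-0.1208},{"delta_pos":[0,0,0],"yaw":-0.1208},{"delta_pos":[0,0,0],"yaw":-0.1208},{"delta_pos":[0,0,0],"yaw":-0.1208},{"delta_pos":[0,0,0],"yaw":-0.1208},{"delta_pos":[0,0,0],"yaw":-0.1208}]'
python3 -m handwheel '[{"delta_pos":[0,0,0],"yaw":-0.1208},{"delta_pos":[0,0,0],"yaw":-0.1208},{"delta_pos":[0,0,0],"yaw":-0.1208},{"delta_pos":[0,0,0],"yaw":0},{"delta_pos":[0,0,0],"yaw":0},{"delta_pos":[0,0,0],"yaw":0}]'
```

```text
clock: 6.25
eef_pos: [647.3, -258.9, 10.9]
tool_rot: [3.142, -0.0, -3.141]
force: [0.0, 0.4, -1.8]
width: 54.0
gripper_force: 63.7
clock: 6.58
eef_pos: [647.6, -259.0, 11.0]
tool_rot: [-3.141, 0.001, -3.141]
force: [0.4, -0.3, -0.4]
width: 85.6
gripper_force: 0.0
clock: 7.42
eef_pos: [642.5, -258.8, 10.8]
tool_rot: [3.141, 0.0, 1.928]
force: [-0.2, -0.2, -0.6]
width: 85.6
gripper_force: 0.0
clock: 7.92
eef_pos: [642.4, -258.8, 10.7]
tool_rot: [3.141, -0.0, 1.574]
force: [0.1, -0.2, 0.6]
width: 85.4
gripper_force: 0.0
```

```bash
python3 -m handwheel '[{"delta_pos":[0,0,-0.4],"yaw":0},{"delta_pos":[0,0,0],"yaw":0}]'
python3 -m handwheel '[{"delta_pos":[0,0,0],"yaw":0},{"delta_pos":[0,0,0],"yaw":0},{"delta_pos":[0,0,0],"yaw":0},{"delta_pos":[0,0,0],"yaw":0},{"delta_pos":[0,0,0],"yaw":0},{"delta_pos":[0,0,0],"yaw":0}]' -1
python3 -m handwheel '[{"delta_pos":[0,0,1],"yaw":0},{"delta_pos":[0,0,3],"yaw":0},{"delta_pos":[0,0,3],"yaw":0},{"delta_pos":[0,0,2],"yaw":0},{"delta_pos":[0,0,0],"yaw":0},{"delta_pos":[0,0,0],"yaw":0},{"delta_pos":[0,0,0],"yaw":0}]'
python3 held.py spacer
```

```text
clock: 8.08
eef_pos: [641.9, -258.7, 6.0]
tool_rot: [-3.141, -0.001, 1.572]
force: [0.1, 0.3, 0.3]
width: 85.5
gripper_force: 0.0
clock: 8.58
eef_pos: [642.7, -259.2, 7.5]
tool_rot: [3.14, 0.0, 1.572]
force: [-0.5, 0.9, 5.8]
width: 54.7
gripper_force: 62.1
clock: 9.17
eef_pos: [641.5, -258.1, 95.7]
tool_rot: [-3.14, -0.001, 1.572]
force: [-0.6, -0.7, -2.7]
width: 54.3
gripper_force: 63.6
before [ 641.5 -258.1   95.7]
after [ 641.2 -258.    95.1]
top z 103.2 tilt [-5.00000e-03  1.70000e-02  1.03363e+02] 151
centre [ 637.7 -259.4] offset from tcp [-3.5 -1.5] n 8 res [ 0.9 -0.4 -2.9 -0.6 -0.4  0.5  0.3  0.6]
```

```bash
python3 -m handwheel '[{"delta_pos":[-2.9,1.97,0],"yaw":0},{"delta_pos":[-2.9,1.97,0],"yaw":0},{"delta_pos":[-2.9,1.97,0],"yaw":0},{"delta_pos":[-2.9,1.97,0],"yaw":0},{"delta_pos":[-2.9,1.97,0],"yaw":0},{"delta_pos":[-2.9,1.97,0],"yaw":0},{"delta_pos":[0,0,0],"yaw":0},{"delta_pos":[0,0,0],"yaw":0},{"delta_pos":[0,0,0],"yaw":0},{"delta_pos":[0,0,0],"yaw":0}]'
python3 - <<'E'
from h import *
q=get_image("scene");print(status.read_state()["eef_pos"])
cv2.imwrite("pics/n1.png",cv2.resize(q["color"][190:260,170:260,::-1],None,fx=7,fy=7,interpolation=cv2.INTER_CUBIC))
E
```

```text
clock: 10.05
eef_pos: [469.5, -141.5, 96.3]
tool_rot: [3.141, 0.001, 1.571]
force: [1.1, 0.1, -1.4]
width: 54.5
gripper_force: 63.8
[ 469.39458648 -141.55169726   96.31586664]
```

View pics/n1.png

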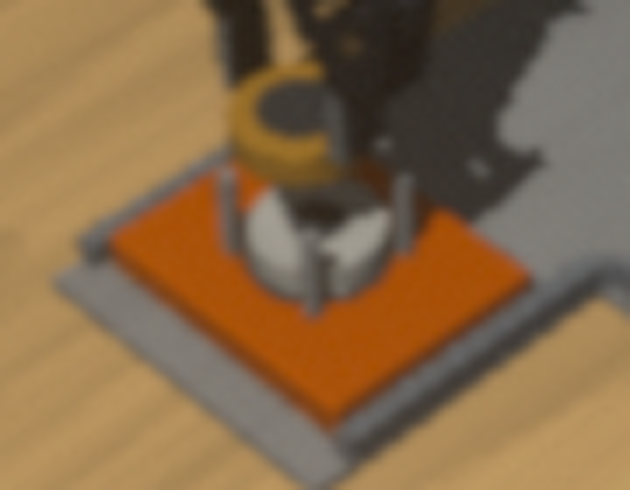

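The view shows the spacer above the nest, with the pulley centre near px (215,225) and all pins clear. I'll measure the spacer against the pulley in this one camera so the calibration bias cancels.

```bash
cat > rel.py <<'E'
from h import *
from scipy.optimize import least_squares
def proj(p,X):
    R=Rotation.from_euler("xyz",p["rotation"]).as_matrix();c=(X-np.array(p["position"]))@R
    return np.c_[p["cx"]+p["fx"]*c[:,0]/-c[:,2],p["cy"]+p["fy"]*c[:,1]/c[:,2]]
th=np.linspace(0,2*np.pi,120)
def hull(p,c,zb,h,r=29):
    P=np.vstack([np.c_[c[0]+r*np.cos(th),c[1]+r*np.sin(th),np.full(120,z)] for z in(zb,zb+h)])
    return cv2.convexHull(proj(p,P).astype(np.float32))
def fit(p,m,c0,zb,h,keep):
    ct,_=cv2.findContours(m.astype(np.uint8),cv2.RETR_EXTERNAL,cv2.CHAIN_APPROX_NONE)
    ct=max(ct,key=cv2.contourArea)[:,0].astype(float);pts=ct[keep(ct)]
    f=lambda c:[cv2.pointPolygonTest(hull(p,c,zb,h),(float(a),float(b)),True)-0.4 for a,b in pts]
    s=least_squares(f,c0,loss="soft_l1",diff_step=1e-3);return s.x,len(pts),np.abs(f(s.x)).mean()
if __name__=="__main__":
    import sys
    col=sys.argv[1];hh=16 if col=="spacer" else 14;dz=float(sys.argv[2]);zp=26;tgt=sys.argv[3]
    q=get_image("scene");e=status.read_state()["eef_pos"];print(e.round(1))
    h=cv2.cvtColor(q["color"],cv2.COLOR_RGB2HSV).astype(int);H,S,V=h[...,0],h[...,1],h[...,2]
    box=np.zeros(H.shape,bool);box[195:236,198:230]=1
    gold=(S>120)&(V>45)&(abs(H-20)<=4);blue=(S>80)&(abs(H-112)<14)
    ms=(gold if col=="spacer" else blue)&box
    k,lab,st,_=cv2.connectedComponentsWithStats(ms.astype(np.uint8));ms=lab==1+np.argmax(st[1:,4]);print(st[1:,4].max())
    k1=lambda c:(c[:,0]<c[:,0].min()+11)&(c[:,1]>np.percentile(c[:,1],25))
    a=fit(q,ms,e[:2],e[2]-dz,hh,k1);print(col,a)
    if tgt=="pulley": mt=(S<60)&(V>95)&box;zt=26
    else: mt=gold&box;zt=42
    mt[:214]=0
    k,lab,st,_=cv2.connectedComponentsWithStats(mt.astype(np.uint8));mt=lab==1+np.argmax(st[1:,4]);print(st[1:,4].max())
    k2=lambda c:(c[:,1]>np.median(c[:,1]))&(abs(c[:,0]-214.5)>3)
    b=fit(q,mt,np.array([468.,-140]),zt,16,k2);print(tgt,b);print("move by",(b[0]-a[0]).round(1))
    o=cv2.resize(q["color"][185:265,165:265,::-1],None,fx=6,fy=6)
    for c,z,x in((a[0],e[2]-dz,hh),(b[0],zt,16)):
        cv2.polylines(o,[((hull(q,c,z,x)-[165,185]+.5)*6).astype(np.int32)],True,(0,255,0),1)
    cv2.imwrite("pics/rel_%s.png"%col,o)
E
python3 rel.py spacer 7.7 pulley
```

```text
[ 469.2 -141.5   96.3]
250
spacer (array([ 458.37281761, -144.91661484]), 37, np.float64(2.3351806497397534))
181
pulley (array([ 466.813564 , -138.2682034]), 15, np.float64(0.5545275133858752))
move by [8.4 6.6]
```

View pics/rel_spacer.png

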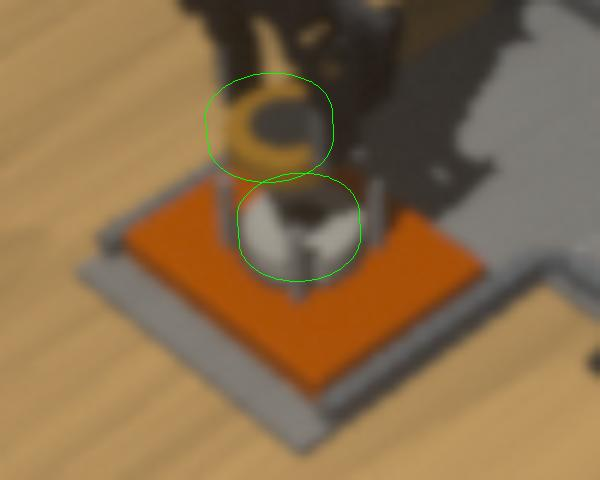

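The overlay shows the spacer outline polluted by wood pixels and the pulley outline roughly right. I'll gate both by depth.

```bash
python3 - <<'E'
s=open("rel.py").read()
s=s.replace('    ms=(gold','    W=cloud(q)[...,2];W=cv2.medianBlur(W.astype(np.float32),3)\n    ms=(W>e[2]-22)&(W<e[2]+18)&(gold')
s=s.replace('mt=(S<60)&(V>95)&box','mt=(S<90)&(V>55)&box&(W>24)')
open("rel.py","w").write(s)
E
python3 rel.py spacer 7.7 pulley
```

```text
[ 469.  -141.4   96.3]
172
spacer (array([ 468.61280932, -140.34970912]), 30, np.float64(1.9939984710471623))
326
pulley (array([ 469.78096651, -139.47653048]), 36, np.float64(1.2853054869235248))
move by [1.2 0.9]
```

View pics/rel_spacer.png

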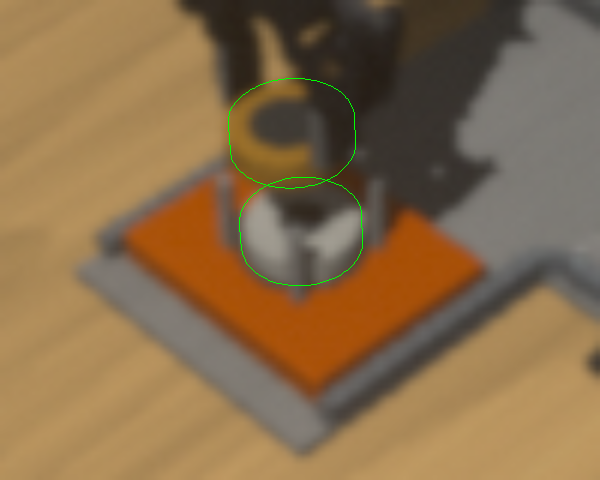

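```bash
python3 -m handwheel '[{"delta_pos":[0,0.1,0],"yaw":0},{"delta_pos":[0,0,-1],"yaw":0},{"delta_pos":[0,0,-0.7],"yaw":0},{"delta_pos":[0,0,-0.5],"yaw":0},{"delta_pos":[0,0,-0.5],"yaw":0},{"delta_pos":[0,0,0],"yaw":0},{"delta_pos":[0,0,0],"yaw":0}]'
python3 -c "
from cell import status
s=status.read_state();print(s['eef_pos'],s['force'],s['torque'])"
```

```text
clock: 10.78
eef_pos: [468.1, -139.2, 68.9]
tool_rot: [-3.141, -0.001, 1.572]
force: [0.4, 1.0, -3.0]
width: 54.4
gripper_force: 65.5
[ 468.12605769 -139.19539506   68.93370432] [ 0.42499662  0.97731085 -2.97443838] [ 0.35371217 -0.2927483  -0.01260681]
```

```bash
python3 -m handwheel '[{"delta_pos":[0,0,-0.5],"yaw":0},{"delta_pos":[0,0,-0.5],"yaw":0},{"delta_pos":[0,0,-0.4],"yaw":0},{"delta_pos":[0,0,-0.3],"yaw":0},{"delta_pos":[0,0,0],"yaw":0},{"delta_pos":[0,0,0],"yaw":0},{"delta_pos":[0,0,0],"yaw":0}]'
```

```text
clock: 11.37
eef_pos: [468.0, -139.7, 52.5]
tool_rot: [-3.141, 0.0, 1.571]
force: [1.5, 1.7, -1.5]
width: 54.4
gripper_force: 65.6
```

```bash
python3 -m handwheel '[{"delta_pos":[0,0,-0.15],"yaw":0},{"delta_pos":[0,0,-0.1],"yaw":0},{"delta_pos":[0,0,0],"yaw":0},{"delta_pos":[0,0,0],"yaw":0}]'
```

```text
clock: 11.7
eef_pos: [468.1, -139.7, 50.1]
tool_rot: [-3.142, 0.0, 1.571]
force: [0.9, 0.6, -0.6]
width: 54.7
gripper_force: 65.7
```

```bash
python3 -m handwheel '[{"delta_pos":[0,0,-0.1],"yaw":0},{"delta_pos":[0,0,0],"yaw":0},{"delta_pos":[0,0,0],"yaw":0}]'
python3 -m handwheel '[{"delta_pos":[0,0,0],"yaw":0},{"delta_pos":[0,0,0],"yaw":0},{"delta_pos":[0,0,0],"yaw":0},{"delta_pos":[0,0,0],"yaw":0},{"delta_pos":[0,0,2],"yaw":0},{"delta_pos":[0,0,4],"yaw":0},{"delta_pos":[0,0,4],"yaw":0}]' 1
python3 -m handwheel '[{"delta_pos":[0.8,-3.5,1],"yaw":0},{"delta_pos":[0.8,-3.5,0],"yaw":0},{"delta_pos":[0.8,-3.5,0],"yaw":0},{"delta_pos":[0.8,-3.5,0],"yaw":0},{"delta_pos":[0.8,-3.5,0],"yaw":0},{"delta_pos":[0.8,-3.5,0],"yaw":0},{"delta_pos":[0.4,-2.6,0],"yaw":0},{"delta_pos":[0,0,0],"yaw":0}]'
cat > seat.py <<'E'
from h import *
print(status.read_state()["eef_pos"].round(1))
q=get_image("top");w=cloud(q)
m=(abs(w[...,0]-471)<25)&(abs(w[...,1]+139)<25)
print("top-cam height in nest",np.nanpercentile(w[m][:,2],[20,50,80]).round(1))
h=cv2.cvtColor(q["color"],cv2.COLOR_RGB2HSV).astype(int);H,S,V=h[...,0],h[...,1],h[...,2]
def cen(c,xy,z,r=36):
    v,u=np.nonzero(c);p=onplane(q,np.c_[u,v],z);p=p[np.hypot(*(p-xy).T)<r];a=cv2.minAreaRect(p.astype(np.float32));return np.round(p.mean(0),1),np.round(a[0],1),np.round(a[1],1)
print("spacer",cen((abs(H-19)<4)&(S>100)&(V>60),(471,-139),58))
print("disc",cen((abs(H-112)<14)&(S>80),(523,-375),14))
E
python3 seat.py
```

```text
clock: 11.95
eef_pos: [468.2, -140.0, 49.4]
tool_rot: [3.141, 0.0, 1.571]
force: [0.0, 0.9, 4.1]
width: 54.4
gripper_force: 66.3
clock: 12.53
eef_pos: [466.7, -139.5, 149.2]
tool_rot: [-3.137, -0.001, 1.571]
force: [1.2, 0.2, -0.4]
width: 85.1
gripper_force: 0.0
clock: 13.2
eef_pos: [518.9, -383.4, 159.2]
tool_rot: [3.141, 0.007, 1.565]
force: [-0.3, -1.4, 0.6]
width: 85.4
gripper_force: 0.0
[ 518.9 -383.4  159.2]
top-cam height in nest [55.1 57.3 59.3]
spacer (array([ 477.6, -139.3]), array([ 476.2, -140.2]), array([38.8, 55.7]))
disc (array([nan, nan]), array([0., 0.]), array([0., 0.]))seat.py:8: RuntimeWarning: Mean of empty slice.
  v,u=np.nonzero(c);p=onplane(q,np.c_[u,v],z);p=p[np.hypot(*(p-xy).T)<r];a=cv2.minAreaRect(p.astype(np.float32));return np.round(p.mean(0),1),np.round(a[0],1),np.round(a[1],1)
  ret = um.true_divide(
```

The spacer is seated (top 57 mm against 58 expected). Next is the disc: squeeze it along x, then along y to centre it.

```bash
python3 -m handwheel '[{"delta_pos":[0.1,0.7,-2],"yaw":0},{"delta_pos":[0,0,-4],"yaw":0},{"delta_pos":[0,0,-4],"yaw":0},{"delta_pos":[0,0,-3],"yaw":0},{"delta_pos":[0,0,-1.5],"yaw":0},{"delta_pos":[0,0,-0.5],"yaw":0},{"delta_pos":[0,0,0],"yaw":0},{"delta_pos":[0,0,0],"yaw":0}]'
```

```text
clock: 13.92
eef_pos: [522.1, -369.2, 10.5]
tool_rot: [3.14, 0.001, 1.572]
force: [-0.1, -0.8, -0.2]
width: 85.6
gripper_force: 0.0
```

```bash
python3 -m handwheel '[{"delta_pos":[-0.1,-0.7,-0.4],"yaw":0},{"delta_pos":[0,0,0],"yaw":0}]'
python3 -m handwheel '[{"delta_pos":[0,0,0],"yaw":0},{"delta_pos":[0,0,0],"yaw":0},{"delta_pos":[0,0,0],"yaw":0},{"delta_pos":[0,0,0],"yaw":0},{"delta_pos":[0,0,0],"yaw":0},{"delta_pos":[0,0,0],"yaw":0}]' -1
python3 -m handwheel '[{"delta_pos":[0,0,0],"yaw":0},{"delta_pos":[0,0,0],"yaw":0},{"delta_pos":[0,0,0],"yaw":0},{"delta_pos":[0,0,0],"yaw":0}]' 1
python3 -m handwheel '[{"delta_pos":[0,0,0],"yaw":0.1208},{"delta_pos":[0,0,0],"yaw":0.1208},{"delta_pos":[0,0,0],"yaw":0.1208},{"delta_pos":[0,0,0],"yaw":0.1208},{"delta_pos":[0,0,0],"yaw":0.1208},{"delta_pos":[0,0,0],"yaw":0.1208},{"delta_pos":[0,0,0],"yaw":0.1208},{"delta_pos":[0,0,0],"yaw":0.1208},{"delta_pos":[0,0,0],"yaw":0.1208},{"delta_pos":[0,0,0],"yaw":0.1208}]'
python3 -m handwheel '[{"delta_pos":[0,0,0],"yaw":0.1208},{"delta_pos":[0,0,0],"yaw":0.1208},{"delta_pos":[0,0,0],"yaw":0.1208},{"delta_pos":[0,0,0],"yaw":0},{"delta_pos":[0,0,0],"yaw":0},{"delta_pos":[0,0,0],"yaw":0}]'
python3 -m handwheel '[{"delta_pos":[0,0,0],"yaw":0},{"delta_pos":[0,0,0],"yaw":0},{"delta_pos":[0,0,0],"yaw":0},{"delta_pos":[0,0,0],"yaw":0},{"delta_pos":[0,0,0],"yaw":0},{"delta_pos":[0,0,0],"yaw":0}]' -1
```

```text
clock: 14.08
eef_pos: [520.8, -378.2, 6.7]
tool_rot: [3.139, 0.003, 1.57]
force: [0.1, -0.2, -0.1]
width: 85.4
gripper_force: 0.0
clock: 14.58
eef_pos: [520.9, -376.0, 6.8]
tool_rot: [3.14, 0.001, 1.571]
force: [-1.0, 0.7, 8.6]
width: 54.0
gripper_force: 61.3
clock: 14.92
eef_pos: [520.2, -375.4, 4.9]
tool_rot: [-3.141, -0.0, 1.571]
force: [-0.3, -0.5, -0.5]
width: 85.4
gripper_force: 0.0
clock: 15.75
eef_pos: [520.0, -375.7, 4.9]
tool_rot: [-3.142, -0.0, 2.785]
force: [0.2, 0.7, 0.7]
width: 85.3
gripper_force: 0.0
clock: 16.25
eef_pos: [520.1, -375.7, 4.9]
tool_rot: [3.142, -0.0, 3.139]
force: [0.6, 0.2, 0.7]
width: 85.4
gripper_force: 0.0
clock: 16.75
eef_pos: [520.5, -375.7, 5.9]
tool_rot: [-3.141, 0.0, 3.141]
force: [-0.8, -0.2, 5.4]
width: 54.8
gripper_force: 61.9
```

```bash
python3 -m handwheel '[{"delta_pos":[0,0,1],"yaw":0},{"delta_pos":[0,0,3],"yaw":0},{"delta_pos":[0,0,3],"yaw":0},{"delta_pos":[0,0,3],"yaw":0}]'
python3 -m handwheel '[{"delta_pos":[-0.75,3.37,0],"yaw":0},{"delta_pos":[-0.75,3.37,0],"yaw":0},{"delta_pos":[-0.75,3.37,0],"yaw":0},{"delta_pos":[-0.75,3.37,0],"yaw":0},{"delta_pos":[-0.75,3.37,0],"yaw":0},{"delta_pos":[-0.75,3.37,0],"yaw":0},{"delta_pos":[-0.75,3.37,0],"yaw":0},{"delta_pos":[0,0,0],"yaw":0},{"delta_pos":[0,0,0],"yaw":0},{"delta_pos":[0,0,0],"yaw":0}]'
python3 -m handwheel '[{"delta_pos":[0,0,0],"yaw":0},{"delta_pos":[0,0,0],"yaw":0},{"delta_pos":[0,0,0],"yaw":0}]'
```

```text
clock: 17.08
eef_pos: [519.9, -375.2, 106.2]
tool_rot: [3.141, -0.001, 3.141]
force: [-0.5, 0.1, -0.9]
width: 54.6
gripper_force: 63.4
clock: 17.92
eef_pos: [468.4, -140.1, 105.6]
tool_rot: [-3.141, 0.001, -3.141]
force: [0.7, -0.2, -1.1]
width: 54.6
gripper_force: 63.5
clock: 18.17
eef_pos: [467.8, -140.9, 105.1]
tool_rot: [-3.141, 0.0, 3.14]
force: [-0.6, -0.4, -0.5]
width: 54.3
gripper_force: 63.5
```

```bash
python3 -m handwheel '[{"delta_pos":[0,0.05,-1],"yaw":0},{"delta_pos":[0,0,-1],"yaw":0},{"delta_pos":[0,0,-0.5],"yaw":0},{"delta_pos":[0,0,-0.4],"yaw":0},{"delta_pos":[0,0,-0.4],"yaw":0},{"delta_pos":[0,0,-0.3],"yaw":0},{"delta_pos":[0,0,0],"yaw":0},{"delta_pos":[0,0,0],"yaw":0},{"delta_pos":[0,0,0],"yaw":0}]'
```

```text
clock: 18.92
eef_pos: [467.9, -139.3, 69.3]
tool_rot: [-3.141, 0.0, -3.141]
force: [-0.1, 0.7, -0.4]
width: 54.3
gripper_force: 63.5
```

```bash
python3 -m handwheel '[{"delta_pos":[0,0,-0.2],"yaw":0},{"delta_pos":[0,0,-0.15],"yaw":0},{"delta_pos":[0,0,-0.1],"yaw":0},{"delta_pos":[0,0,0],"yaw":0},{"delta_pos":[0,0,0],"yaw":0}]'
python3 -m handwheel '[{"delta_pos":[0,0,-0.1],"yaw":0},{"delta_pos":[0,0,0],"yaw":0},{"delta_pos":[0,0,0],"yaw":0}]'
```

```text
clock: 19.33
eef_pos: [467.7, -139.2, 64.6]
tool_rot: [3.142, -0.0, -3.141]
force: [0.6, -1.1, -1.3]
width: 54.3
gripper_force: 63.5
clock: 19.58
eef_pos: [467.9, -139.3, 63.9]
tool_rot: [-3.142, 0.0, -3.141]
force: [-1.0, -0.7, 4.1]
width: 54.2
gripper_force: 64.1
```

```bash
python3 -m handwheel '[{"delta_pos":[0,0,0],"yaw":0},{"delta_pos":[0,0,0],"yaw":0},{"delta_pos":[0,0,0],"yaw":0},{"delta_pos":[0,0,0],"yaw":0},{"delta_pos":[0,0,2],"yaw":0},{"delta_pos":[0,0,4],"yaw":0},{"delta_pos":[0,0,2],"yaw":0}]' 1
python3 -m handwheel '[{"delta_pos":[0,-3,0],"yaw":0},{"delta_pos":[0,-4,0],"yaw":0},{"delta_pos":[0,-2.5,0],"yaw":0},{"delta_pos":[0,0,0],"yaw":0},{"delta_pos":[0,0,0],"yaw":0},{"delta_pos":[0,0,0],"yaw":0}]' -1
cat > seat.py <<'E'
from h import *
print(status.read_state()["eef_pos"].round(1))
q=get_image("top");w=cloud(q)
h=cv2.cvtColor(q["color"],cv2.COLOR_RGB2HSV).astype(int);H,S,V=h[...,0],h[...,1],h[...,2]
def st(c):
    k,lab,s,_=cv2.connectedComponentsWithStats(c.astype(np.uint8));m=lab==1+np.argmax(s[1:,4]);return m
o=st((abs(H-11)<5)&(S>165)&(V>60)&(w[...,0]>380)&(abs(w[...,1])<230)); print("orange",rect(q,o,26))
b=(abs(H-112)<14)&(S>80)&(w[...,2]>45)
if b.sum():
    m=st(b); print("disc",rect(q,m,72),"z",np.nanpercentile(w[m][:,2],[10,50,90]).round(1)); P=w[m];print("tilt",np.linalg.lstsq(np.c_[P[:,:2]-P[:,:2].mean(0),np.ones(len(P))],P[:,2],rcond=None)[0].round(3))
E
python3 seat.py
```

```text
clock: 20.17
eef_pos: [468.4, -139.4, 145.8]
tool_rot: [-3.141, 0.002, -3.141]
force: [0.8, -0.2, -0.6]
width: 85.5
gripper_force: 0.0
clock: 20.67
eef_pos: [467.5, -233.3, 143.3]
tool_rot: [3.14, -0.001, -3.141]
force: [-0.1, 0.8, 0.6]
width: 12.6
gripper_force: 0.0
[ 467.5 -233.3  143.3]
orange [array([ 472.16, -139.22]), array([107.27, 136.05]), np.float64(89.22)]
disc [array([ 473.06, -139.01]), array([54.34, 45.63]), np.float64(89.95)] z [68.2 71.4 74.1]
tilt [-2.1000e-02  1.3000e-02  7.1243e+01]
```

Disc seated flat (top at 71 mm against 72 expected). Descending outside the carrier to push it along +y.

```bash
python3 -m handwheel '[{"delta_pos":[0,0,-3],"yaw":0},{"delta_pos":[0,0,-4],"yaw":0},{"delta_pos":[0,0,-3.5],"yaw":0},{"delta_pos":[0,0,-1.5],"yaw":0},{"delta_pos":[0,0,-0.8],"yaw":0},{"delta_pos":[0,0,0],"yaw":0},{"delta_pos":[0,0,0],"yaw":0}]' -1
python3 -m handwheel '[{"delta_pos":[0,0.6,0],"yaw":0},{"delta_pos":[0,0.6,0],"yaw":0},{"delta_pos":[0,0.6,0],"yaw":0},{"delta_pos":[0,0.6,0],"yaw":0},{"delta_pos":[0,0.6,0],"yaw":0}]'
```

```text
clock: 21.3
eef_pos: [468.3, -233.5, 16.0]
tool_rot: [3.141, 0.0, -3.14]
force: [0.4, 0.3, 0.6]
width: 0.2
gripper_force: 0.0
clock: 21.72
eef_pos: [468.3, -204.1, 16.3]
tool_rot: [-3.14, 0.002, -3.141]
force: [-0.6, -4.4, 0.6]
width: 0.3
gripper_force: 2.5
```

```bash
python3 -m handwheel '[{"delta_pos":[0,0.8,0],"yaw":0},{"delta_pos":[0,1,0],"yaw":0},{"delta_pos":[0,1,0],"yaw":0},{"delta_pos":[0,1,0],"yaw":0},{"delta_pos":[0,1,0],"yaw":0},{"delta_pos":[0,1,0],"yaw":0},{"delta_pos":[0,1,0],"yaw":0},{"delta_pos":[0,0.9,0],"yaw":0},{"delta_pos":[0,0.7,0],"yaw":0},{"delta_pos":[0,0.4,0],"yaw":0}]'
python3 seat.py
```

```text
clock: 22.55
eef_pos: [468.3, -116.8, 16.1]
tool_rot: [-3.14, 0.002, 3.141]
force: [0.8, -7.5, 3.9]
width: -0.0
gripper_force: 3.6
[ 468.3 -116.8   16.1]
orange [array([507.65, -45.46]), array([94.59, 70.13]), np.float64(90.0)]
disc [array([470.13, -47.41]), array([51.04, 51.8 ]), np.float64(89.29)] z [68.6 71.1 74. ]
tilt [-1.4000e-02  3.4000e-02  7.1201e+01]
```

Run:
```python
from h import *
q=get_image("top");w=cloud(q);d=np.load("pics/top0.npz");W=d["w"]
# rail tops z~20 vs floor 6 in the stem between x(st)=95..135 , initial frame
for x in range(566,608,7):
    m=(abs(W[...,0]-x)<5)&(abs(W[...,1]-12)<95);Y=W[m][:,1];Z=W[m][:,2]
    fl=Y[(abs(Z-6)<5)&(abs(Y-12)<60)];b=[np.median(Z[abs(Y-y)<3]).round() for y in range(-70,100,6)]
    print(x,b)
print("onplane",onplane(q,[[231/3.5+165,245/3.5+95],[367/3.5+165,245/3.5+95]],20), onplane(q,[[43/3.5+165,360/3.5+95],[551/3.5+165,360/3.5+95]],6))
```

```text
566 [np.float64(-1.0), np.float64(-3.0), np.float64(3.0), np.float64(18.0), np.float64(6.0), np.float64(6.0), np.float64(6.0), np.float64(7.0), np.float64(5.0), np.float64(5.0), np.float64(5.0), np.float64(5.0), np.float64(6.0), np.float64(2.0), np.float64(5.0), np.float64(5.0), np.float64(5.0), np.float64(5.0), np.float64(3.0), np.float64(7.0), np.float64(5.0), np.float64(4.0), np.float64(6.0), np.float64(4.0), np.float64(5.0), np.float64(18.0), np.float64(3.0), np.float64(1.0), np.float64(-3.0)]
573 [np.float64(-1.0), np.float64(-0.0), np.float64(3.0), np.float64(19.0), np.float64(12.0), np.float64(4.0), np.float64(6.0), np.float64(5.0), np.float64(6.0), np.float64(6.0), np.float64(6.0), np.float64(6.0), np.float64(2.0), np.float64(6.0), np.float64(6.0), np.float64(6.0), np.float64(6.0), np.float64(5.0), np.float64(4.0), np.float64(6.0), np.float64(6.0), np.float64(4.0), np.float64(6.0), np.float64(8.0), np.float64(12.0), np.float64(21.0), np.float64(3.0), np.float64(-0.0), np.float64(-1.0)]
580 [np.float64(-1.0), np.float64(-1.0), np.float64(2.0), np.float64(20.0), np.float64(13.0
[... 1356 characters left out ...]
.float64(19.0), np.float64(6.0), np.float64(-1.0), np.float64(-1.0)]
601 [np.float64(1.0), np.float64(-1.0), np.float64(5.0), np.float64(20.0), np.float64(14.0), np.float64(5.0), np.float64(5.0), np.float64(4.0), np.float64(6.0), np.float64(3.0), np.float64(5.0), np.float64(6.0), np.float64(6.0), np.float64(7.0), np.float64(7.0), np.float64(5.0), np.float64(6.0), np.float64(6.0), np.float64(7.0), np.float64(5.0), np.float64(8.0), np.float64(4.0), np.float64(6.0), np.float64(5.0), np.float64(9.0), np.float64(19.0), np.float64(2.0), np.float64(1.0), np.float64(1.0)]
onplane [[576.49426005  74.77004605]
 [576.52422346 -48.80406297]] [[ 473.10359455  244.55617749]
 [ 472.78789933 -215.73762891]]
```

```bash
python3 -m handwheel '[{"delta_pos":[0,0.5,0],"yaw":0},{"delta_pos":[0,0.8,0],"yaw":0},{"delta_pos":[0,0.8,0],"yaw":0},{"delta_pos":[0,0.8,0],"yaw":0},{"delta_pos":[0,0.8,0],"yaw":0},{"delta_pos":[0,0.7,0],"yaw":0},{"delta_pos":[0,0.6,0],"yaw":0},{"delta_pos":[0,0.5,0],"yaw":0},{"delta_pos":[0,0.3,0],"yaw":0},{"delta_pos":[0,0.1,0],"yaw":0}]'
python3 seat.py
```

```text
clock: 23.48
eef_pos: [468.2, -58.7, 16.0]
tool_rot: [-3.14, 0.001, 3.14]
force: [2.0, -6.7, 4.0]
width: 0.1
gripper_force: 4.2
[468.2 -58.7  16. ]
orange [array([517.42,  15.92]), array([51.11, 84.65]), np.float64(0.37)]
disc [array([470.13,  11.04]), array([48.02, 51.6 ]), np.float64(89.95)] z [68.6 71.  73.9]
tilt [ 2.2000e-02 -2.7000e-02  7.1338e+01]
```

```bash
python3 -m handwheel '[{"delta_pos":[0,0.2,0],"yaw":0},{"delta_pos":[0,0,0],"yaw":0},{"delta_pos":[0,0,0],"yaw":0},{"delta_pos":[0,-1,0],"yaw":0},{"delta_pos":[0,-2,0],"yaw":0},{"delta_pos":[0,-1,2],"yaw":0},{"delta_pos":[0,0,4],"yaw":0},{"delta_pos":[0,0,4],"yaw":0},{"delta_pos":[0,0,2.5],"yaw":0}]'
python3 -m handwheel '[{"delta_pos":[-3.5,2,0],"yaw":0},{"delta_pos":[-3.5,2,0],"yaw":0},{"delta_pos":[-2,3.5,0],"yaw":0},{"delta_pos":[0,3.5,0],"yaw":0},{"delta_pos":[0,0,0],"yaw":0},{"delta_pos":[0,0,0],"yaw":0}]' 0.18
python3 seat.py
```

```text
clock: 24.28
eef_pos: [467.9, -95.2, 143.2]
tool_rot: [3.141, 0.001, -3.141]
force: [-0.5, -0.2, -0.0]
width: 0.0
gripper_force: 0.0
clock: 24.78
eef_pos: [377.4, 17.0, 140.7]
tool_rot: [3.141, -0.0, -3.135]
force: [0.2, 0.5, -0.1]
width: 50.2
gripper_force: 0.0
[377.4  17.  140.7]
orange [array([518.35,   8.06]), array([106.81,  47.98]), np.float64(89.54)]
disc [array([ 380.68, -679.6 ]), array([5.99, 0.  ]), np.float64(89.92)] z [55.  68.  72.9]
tilt [-1.2601e+01  1.8000e-02  6.4635e+01]
```

Run:
```python
from h import *
q=get_image("top");h=cv2.cvtColor(q["color"],cv2.COLOR_RGB2HSV).astype(int);H,S,V=h[...,0],h[...,1],h[...,2]
o=(abs(H-11)<5)&(S>150)&(V>25)
v,u=np.nonzero(o);P=onplane(q,np.c_[u,v],26)
for x in range(400,545,12):
    y=P[(abs(P[:,0]-x)<2.5)&(abs(P[:,1])<100),1]
    if len(y): print(x,y.min().round(1),y.max().round(1),len(y))
s=get_image("scene");h=cv2.cvtColor(s["color"],cv2.COLOR_RGB2HSV).astype(int);w=cloud(s)
m=(abs(h[...,0]-11)<6)&(h[...,1]>150)&(abs(w[...,1])<110)&(w[...,0]>390)&(w[...,0]<560)
print(m.sum(),rect(s,m,26))
b=(abs(h[...,0]-112)<14)&(h[...,1]>80)&(w[...,2]>45)&(abs(w[...,1])<110)&(w[...,0]>390)&(w[...,0]<560);print(b.sum(), rect(s,b,72))
cv2.imwrite("pics/mid.png",cv2.resize(s["color"][140:260,180:340,::-1],None,fx=5,fy=5))
```

```text
496 -45.2 61.2 11
508 -45.3 61.3 13
520 -45.4 61.4 25
532 -45.5 61.5 70
544 52.1 58.4 3
738 [array([477.06,   1.34]), array([116.51, 148.6 ]), np.float64(87.55)]
154 [array([476.01,   3.96]), array([47.86, 56.32]), np.float64(44.43)]
```

View pics/mid.png

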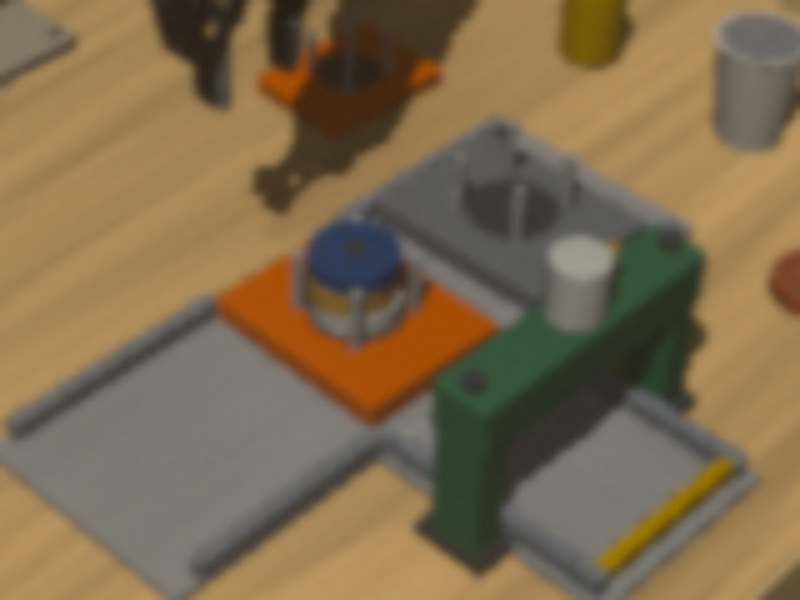

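The view shows the stack whole in the carrier at the junction, about 5 mm short of the stem's centre line. I'll nudge it 5 mm further in +y.

```bash
python3 -m handwheel '[{"delta_pos":[0,-3.5,0],"yaw":0},{"delta_pos":[2,-3.5,0],"yaw":0},{"delta_pos":[3.5,-2,0],"yaw":0},{"delta_pos":[3.5,-1.5,0],"yaw":0},{"delta_pos":[0,0,-3],"yaw":0},{"delta_pos":[0,0,-4],"yaw":0},{"delta_pos":[0,0,-3.5],"yaw":0},{"delta_pos":[0,0,-1.5],"yaw":0},{"delta_pos":[0,0,0],"yaw":0},{"delta_pos":[0,0,0],"yaw":0}]' -1
```

```text
clock: 25.77
eef_pos: [466.8, -91.4, 19.8]
tool_rot: [3.142, -0.003, 3.14]
force: [0.1, -0.5, 1.2]
width: 0.3
gripper_force: 0.0
```

```bash
python3 -m handwheel '[{"delta_pos":[0,1,-0.3],"yaw":0},{"delta_pos":[0,1,0],"yaw":0},{"delta_pos":[0,0.7,0],"yaw":0},{"delta_pos":[0,0.5,0],"yaw":0},{"delta_pos":[0,0.4,0],"yaw":0},{"delta_pos":[0,0.3,0],"yaw":0},{"delta_pos":[0,0.1,0],"yaw":0},{"delta_pos":[0,0,0],"yaw":0}]'
cat > oy.py <<'E'
from h import *
q=get_image("top");h=cv2.cvtColor(q["color"],cv2.COLOR_RGB2HSV).astype(int);H,S,V=h[...,0],h[...,1],h[...,2]
v,u=np.nonzero((abs(H-11)<5)&(S>150)&(V>25));P=onplane(q,np.c_[u,v],26)
for x in range(500,680,12):
    y=P[(abs(P[:,0]-x)<2.5)&(abs(P[:,1])<100),1]
    if len(y): print(x,y.min().round(1),y.max().round(1),len(y))
E
python3 oy.py
```

```text
clock: 26.43
eef_pos: [468.4, -52.2, 18.4]
tool_rot: [-3.139, 0.001, 3.14]
force: [0.4, -4.8, 3.9]
width: 0.1
gripper_force: 2.9
500 -20.1 64.4 20
512 -17.1 64.5 52
524 -14.0 64.6 26
536 -7.7 64.7 24
```

```bash
python3 -m handwheel '[{"delta_pos":[0,0.2,0],"yaw":0},{"delta_pos":[0,0,0],"yaw":0},{"delta_pos":[0,0,0],"yaw":0},{"delta_pos":[0,-1,0],"yaw":0},{"delta_pos":[0,-2,0],"yaw":0},{"delta_pos":[0,-1,2],"yaw":0},{"delta_pos":[0,0,4],"yaw":0},{"delta_pos":[0,0,4],"yaw":0},{"delta_pos":[0,0,2.5],"yaw":0}]'
python3 -m handwheel '[{"delta_pos":[-3.5,2,0],"yaw":0},{"delta_pos":[-3.5,2,0],"yaw":0},{"delta_pos":[-2,3.5,0],"yaw":0},{"delta_pos":[0,3,0],"yaw":0},{"delta_pos":[0,0,0],"yaw":0},{"delta_pos":[0,0,0],"yaw":0}]' 0.18
python3 oy.py
python3 -m handwheel '[{"delta_pos":[-0.2,0,-3],"yaw":0},{"delta_pos":[0,0,-4],"yaw":0},{"delta_pos":[0,0,-2.5],"yaw":0},{"delta_pos":[0,0,0],"yaw":0},{"delta_pos":[0,0,0],"yaw":0}]'
```

```text
clock: 27.23
eef_pos: [468.4, -88.5, 145.6]
tool_rot: [3.142, 0.003, 3.142]
force: [0.8, -0.0, 0.5]
width: 0.1
gripper_force: 0.0
clock: 27.73
eef_pos: [377.8, 18.3, 143.0]
tool_rot: [3.141, 0.001, -3.137]
force: [-0.5, -0.8, 0.2]
width: 50.0
gripper_force: 0.0
500 -38.9 67.5 17
512 -39.0 67.6 38
524 -39.1 64.6 25
536 -39.2 64.7 34
clock: 28.2
eef_pos: [376.7, 11.4, 73.7]
tool_rot: [-3.129, -0.0, 3.139]
force: [0.6, 1.0, 0.9]
width: 50.5
gripper_force: 0.0
```

```bash
python3 -m handwheel '[{"delta_pos":[0,0.1,-3],"yaw":0},{"delta_pos":[0,0,-2],"yaw":0},{"delta_pos":[0,0,-0.8],"yaw":0},{"delta_pos":[0,0,0],"yaw":0},{"delta_pos":[0,0,0],"yaw":0}]'
```

```text
clock: 28.62
eef_pos: [377.5, 9.5, 40.2]
tool_rot: [-3.121, 0.001, 3.139]
force: [0.1, 0.4, 0.5]
width: 50.3
gripper_force: 0.0
```

```bash
python3 -c "
from cell import status
s=status.read_state();print(s['qpos'].round(3),s['eef_pos'].round(1),s['tool_rot'].round(3))"
```

```text
[ 0.104  0.693 -0.323  2.39   1.212  0.241  0.218] [377.5   9.5  40.2] [-3.121e+00  1.000e-03  3.139e+00]
```

The wrist limit stops the tool at z=40 this close in. So I'll first push on the two rear pins, with one finger behind each, and change to the rear face once there is reach.

```bash
python3 -m handwheel '[{"delta_pos":[0,0,1],"yaw":0},{"delta_pos":[0.8,0.1,0.5],"yaw":0},{"delta_pos":[0.8,0,0],"yaw":0},{"delta_pos":[0.8,0,0],"yaw":0},{"delta_pos":[0.8,0,0],"yaw":0},{"delta_pos":[0,0,0],"yaw":0},{"delta_pos":[0,0,0],"yaw":0}]' -0.15
```

```text
clock: 29.2
eef_pos: [409.4, 10.9, 55.4]
tool_rot: [-3.121, 0.002, 3.139]
force: [0.5, -0.7, -0.6]
width: 36.6
gripper_force: 0.0
```

```bash
python3 -m handwheel '[{"delta_pos":[0.4,0.2,-0.6],"yaw":0},{"delta_pos":[0.4,0,0],"yaw":0},{"delta_pos":[0.4,0,0],"yaw":0},{"delta_pos":[0.4,0,0],"yaw":0},{"delta_pos":[0.4,0,0],"yaw":0},{"delta_pos":[0.4,0,0],"yaw":0},{"delta_pos":[0.3,0,0],"yaw":0}]'
```

```text
clock: 29.78
eef_pos: [433.9, 12.5, 48.3]
tool_rot: [-3.12, -0.004, 3.14]
force: [-8.2, 0.0, 5.3]
width: 36.4
gripper_force: 3.7
```

```bash
python3 -m handwheel '[{"delta_pos":[0.5,0,0],"yaw":0},{"delta_pos":[0.6,0,0],"yaw":0},{"delta_pos":[0.6,0,0],"yaw":0},{"delta_pos":[0.6,0,0],"yaw":0},{"delta_pos":[0.4,0,0],"yaw":0}]'
python3 oy.py
```

```text
clock: 30.2
eef_pos: [457.7, 11.5, 47.9]
tool_rot: [-3.117, -0.01, 3.14]
force: [-18.5, 0.2, 11.4]
width: 36.2
gripper_force: 9.0
```

Run:
```python
from h import *
s=get_image("scene");print(status.read_state()["eef_pos"],status.read_state()["force"])
h=cv2.cvtColor(s["color"],cv2.COLOR_RGB2HSV).astype(int);w=cloud(s)
m=(abs(h[...,0]-11)<6)&(h[...,1]>150)&(abs(w[...,1]-10)<110)&(w[...,0]>390)&(w[...,0]<620)
P=w[m];print(m.sum(),np.nanpercentile(P,[2,50,98],axis=0).round(1).tolist(),rect(s,m,26))
A=np.c_[P[:,:2]-P[:,:2].mean(0),np.ones(len(P))];k=abs(P[:,2]-26)<4;print("tilt",np.linalg.lstsq(A[k],P[k,2],rcond=None)[0].round(3))
cv2.imwrite("pics/push.png",cv2.resize(s["color"][140:260,200:340,::-1],None,fx=5,fy=5))
```

```text
[457.60141427  11.5460505   47.81435331] [-11.14430897  -2.07779458   6.69365853]
621 [[434.5, -55.4, 12.8], [518.1, -21.9, 24.8], [613.0, 64.7, 179.9]] [array([408.13,  35.75]), array([145.74, 367.31]), np.float64(72.58)]
tilt [1.0000e-03 1.0000e-03 2.5122e+01]
```

View pics/push.png

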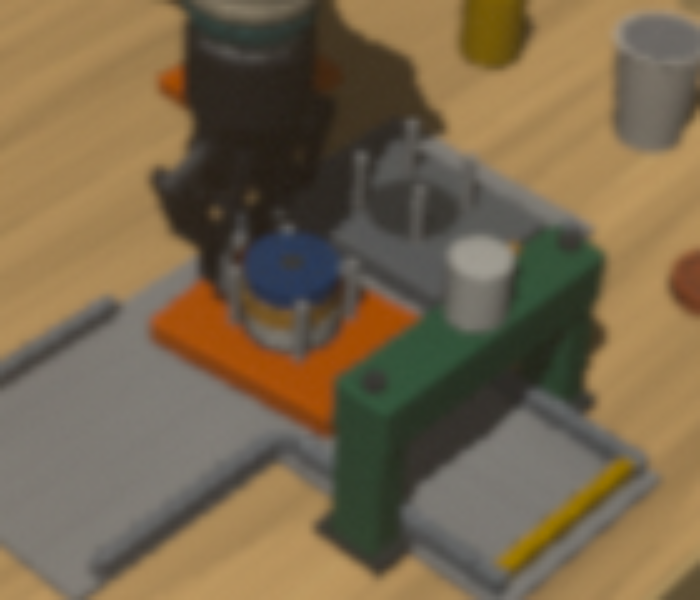

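The view shows the carrier level and square, entering the stem with the stack intact. I'll carry on pushing.

```bash
python3 -m handwheel '[{"delta_pos":[0.5,0,0],"yaw":0},{"delta_pos":[0.6,0,0],"yaw":0},{"delta_pos":[0.6,0,0],"yaw":0},{"delta_pos":[0.6,0,0],"yaw":0},{"delta_pos":[0.4,0,0],"yaw":0}]'
cat > tilt.py <<'E'
from h import *
s=get_image("scene");print(status.read_state()["eef_pos"].round(1),status.read_state()["force"].round(1))
h=cv2.cvtColor(s["color"],cv2.COLOR_RGB2HSV).astype(int);w=cloud(s)
m=(abs(h[...,0]-11)<6)&(h[...,1]>150)&(abs(w[...,1]-10)<70)&(w[...,0]>390)&(w[...,0]<650)&(abs(w[...,2]-25)<9)
P=w[m];k=abs(P[:,2]-26)<4;A=np.c_[P[:,:2]-P[:,:2].mean(0),np.ones(len(P))];print(len(P),"tilt",np.linalg.lstsq(A[k],P[k,2],rcond=None)[0].round(3),rect(s,m,26))
b=(abs(h[...,0]-112)<14)&(h[...,1]>80)&(w[...,2]>50)&(abs(w[...,1]-10)<60)&(w[...,0]>390)&(w[...,0]<700)
P=w[b&(w[...,2]>66)];print("disc",np.median(P,0).round(1) if len(P) else None,len(P))
E
python3 tilt.py
```

```text
clock: 30.72
eef_pos: [462.5, 7.1, 46.4]
tool_rot: [-3.103, -0.046, -3.138]
force: [-61.7, -4.2, 52.2]
width: 36.4
gripper_force: 33.7
[462.5   7.1  46.4] [-53.8  -4.8  44.4]
502 tilt [ 4.0000e-03 -3.0000e-03  2.5076e+01] [array([502.75,   3.83]), array([137.28, 114.85]), np.float64(8.02)]
disc [501.    7.8  70.9] 180
```

```bash
python3 -m handwheel '[{"delta_pos":[-1.5,0,0],"yaw":0},{"delta_pos":[-1.5,0,0],"yaw":0},{"delta_pos":[-1,0,0],"yaw":0},{"delta_pos":[0,0,0],"yaw":0}]'
python3 - <<'E'
from h import *
st=status.read_state();print(st['eef_pos'].round(1),st['force'].round(1),st['qpos'].round(3))
s=get_image("scene")
h=cv2.cvtColor(s["color"],cv2.COLOR_RGB2HSV).astype(int);w=cloud(s)
m=(abs(h[...,0]-11)<6)&(h[...,1]>150)&(abs(w[...,1]-10)<90)&(w[...,0]>400)&(w[...,0]<650)
v,u=np.nonzero(m);P=onplane(s,np.c_[u,v],26)
# -y edge (near side edge includes side face): bottom edge at z=6 -> lowest pixel per column
Q=onplane(s,np.c_[u,v],6)
for x in range(430,575,12):
    y=Q[abs(Q[:,0]-x)<2.5,1]; y2=P[abs(P[:,0]-x)<2.5,1]
    if len(y) and len(y2): print(x,"-y edge(z6)",y.min().round(1)," +y(z26)",y2.max().round(1))
for y0 in range(-40,70,10):
    x=P[abs(P[:,1]-y0)<2.5,0]
    if len(x): print("y",y0,"rear",x.min().round(1),"front",x.max().round(1))
t=get_image("top")
h=cv2.cvtColor(t["color"],cv2.COLOR_RGB2HSV).astype(int)
m=(abs(h[...,0]-11)<7)&(h[...,1]>130)&(h[...,2]>15);v,u=np.nonzero(m);P=onplane(t,np.c_[u,v],26);k=(P[:,0]>400)&(P[:,0]<600)&(abs(P[:,1]-10)<80);P=P[k]
for x in range(430,600,8):
    y=P[abs(P[:,0]-x)<2.5,1]
    if len(y): print("top",x,y.min().round(1),y.max().round(1))
E
```

```text
clock: 31.1
eef_pos: [447.7, 12.8, 48.6]
tool_rot: [-3.12, -0.002, -3.142]
force: [-1.0, 0.7, 0.3]
width: 36.2
gripper_force: 0.0
[447.7  12.8  48.6] [-1.   0.7  0.3] [ 0.255  0.741 -0.536  2.197  0.948  0.464  0.516]
430 -y edge(z6) -37.6  +y(z26) 35.4
442 -y edge(z6) -39.7  +y(z26) 7.8
454 -y edge(z6) -36.5  +y(z26) 3.2
466 -y edge(z6) -36.6  +y(z26) -10.3
478 -y edge(z6) -36.6  +y(z26) -15.9
490 -y edge(z6) -36.6  +y(z26) -16.2
502 -y edge(z6) -33.5  +y(z26) -18.5
514 -y edge(z6) -33.5  +y(z26) 65.9
526 -y edge(z6) -33.6  +y(z26) 66.6
538 -y edge(z6) -33.6  +y(z26) 66.0
550 -y edge(z6) -31.6  +y(z26) 65.3
562 -y edge(z6) -31.6  +y(z26) -26.7
y -40 rear 436.5 front 578.3
y -30 rear 437.5 front 565.0
y -20 rear 435.3 front 556.5
y -10 rear 433.0 front 547.9
y 0 rear 434.1 front 548.4
y 10 rear 442.9 front 544.7
y 20 rear 528.4 front 548.2
y 30 rear 432.7 front 546.6
y 40 rear 520.6 front 547.9
y 50 rear 521.0 front 548.5
y 60 rear 514.8 front 549.9
top 430 -38.4 63.9
top 438 -41.6 63.9
top 446 -38.5 64.0
```

The carrier is yawed about +0.05 rad and wedged. I'll back off, then push low on the rear face with two widely spread fingers, which squares it up.

```bash
python3 -m handwheel '[{"delta_pos":[-2,0,0.3],"yaw":0},{"delta_pos":[-2.2,0,0],"yaw":0},{"delta_pos":[0,0,0],"yaw":0},{"delta_pos":[0,0,-2],"yaw":0},{"delta_pos":[0,0,-1.2],"yaw":0},{"delta_pos":[0,0,0],"yaw":0},{"delta_pos":[0,0,0],"yaw":0}]' 0.65
python3 -c "
from cell import status
s=status.read_state();print(s['qpos'].round(3),s['eef_pos'].round(1),s['tool_rot'].round(3))"
```

```text
clock: 31.78
eef_pos: [409.1, 13.5, 19.2]
tool_rot: [-3.121, 0.001, 3.141]
force: [-0.3, -0.0, 0.8]
width: 70.9
gripper_force: 0.0
[ 0.126  0.759 -0.357  2.313  1.2    0.283  0.245] [409.1  13.5  19.2] [-3.121e+00  1.000e-03  3.141e+00]
```

```bash
python3 -m handwheel '[{"delta_pos":[0,0,-0.5],"yaw":0},{"delta_pos":[0,0,-0.4],"yaw":0},{"delta_pos":[0.4,0,0],"yaw":0},{"delta_pos":[0.4,0,0],"yaw":0},{"delta_pos":[0.4,0,0],"yaw":0},{"delta_pos":[0.4,0,0],"yaw":0},{"delta_pos":[0,0,0],"yaw":0}]'
```

```text
clock: 32.37
eef_pos: [424.8, 13.6, 10.9]
tool_rot: [-3.123, 0.001, 3.14]
force: [-2.5, 0.9, -0.9]
width: 70.5
gripper_force: 1.1
```

```bash
python3 -m handwheel '[{"delta_pos":[0.3,0,0],"yaw":0},{"delta_pos":[0.3,0,0],"yaw":0},{"delta_pos":[0,0,0],"yaw":0}]'
```

```text
clock: 32.62
eef_pos: [429.8, 13.4, 10.7]
tool_rot: [-3.122, -0.0, 3.141]
force: [-3.8, 0.9, 2.0]
width: 70.3
gripper_force: 2.0
```

```bash
python3 -m handwheel '[{"delta_pos":[0.4,0,0],"yaw":0},{"delta_pos":[0.4,0,0],"yaw":0},{"delta_pos":[0.4,0,0],"yaw":0},{"delta_pos":[0,0,0],"yaw":0}]'
python3 - <<'E'
from h import *
s=get_image("scene")
h=cv2.cvtColor(s["color"],cv2.COLOR_RGB2HSV).astype(int)
m=(abs(h[...,0]-11)<6)&(h[...,1]>150)
v,u=np.nonzero(m);Q=onplane(s,np.c_[u,v],6);k=(abs(Q[:,1]-10)<90)&(Q[:,0]>430)&(Q[:,0]<600);Q=Q[k]
L=[(x,Q[abs(Q[:,0]-x)<2.5,1].min()) for x in range(450,545,6)]
L=np.array(L);print(L.round(1).tolist());print("yaw",np.polyfit(L[:,0],L[:,1],1)[0].round(4))
E
```

```text
clock: 32.95
eef_pos: [440.8, 13.3, 10.7]
tool_rot: [-3.121, -0.002, 3.141]
force: [-6.1, 1.7, 3.8]
width: 70.5
gripper_force: 3.2
[[450.0, -38.7], [456.0, -39.8], [462.0, -40.8], [468.0, -39.8], [474.0, -40.8], [480.0, -39.8], [486.0, -40.8], [492.0, -39.8], [498.0, -40.8], [504.0, -39.8], [510.0, -40.8], [516.0, -38.8], [522.0, -40.8], [528.0, -38.8], [534.0, -40.8], [540.0, -38.8]]
yaw 0.0021
```

```bash
python3 -m handwheel '[{"delta_pos":[0.5,0,0],"yaw":0},{"delta_pos":[0.7,0,0],"yaw":0},{"delta_pos":[0.7,0,0],"yaw":0},{"delta_pos":[0.7,0,0],"yaw":0},{"delta_pos":[0.5,0,0],"yaw":0},{"delta_pos":[0.2,0,0],"yaw":0}]'
```

```text
clock: 33.5
eef_pos: [473.7, 13.3, 10.6]
tool_rot: [-3.121, -0.002, 3.14]
force: [-6.8, 2.0, 5.0]
width: 70.3
gripper_force: 4.1
```

```bash
python3 -m handwheel '[{"delta_pos":[0.5,0,0],"yaw":0},{"delta_pos":[0.7,0,0],"yaw":0},{"delta_pos":[0.7,0,0],"yaw":0},{"delta_pos":[0.7,0,0],"yaw":0},{"delta_pos":[0.7,0,0],"yaw":0},{"delta_pos":[0.5,0,0],"yaw":0},{"delta_pos":[0.4,0,0],"yaw":0},{"delta_pos":[0.2,0,0],"yaw":0}]'
```

```text
clock: 34.17
eef_pos: [516.9, 13.3, 10.6]
tool_rot: [-3.121, -0.004, 3.14]
force: [-9.0, 2.6, 5.9]
width: 70.0
gripper_force: 4.4
```

```bash
python3 -m handwheel '[{"delta_pos":[0.5,0,0],"yaw":0},{"delta_pos":[0.5,0,0],"yaw":0},{"delta_pos":[0.5,0,0],"yaw":0},{"delta_pos":[0.3,0,0],"yaw":0},{"delta_pos":[0.2,0,0],"yaw":0},{"delta_pos":[0,0,0],"yaw":0}]'
```

```text
clock: 34.67
eef_pos: [537.5, 13.2, 10.6]
tool_rot: [-3.121, -0.003, 3.14]
force: [-5.3, 1.9, 3.7]
width: 70.5
gripper_force: 2.9
```

```bash
python3 -m handwheel '[{"delta_pos":[0.2,0,0],"yaw":0},{"delta_pos":[0.2,0,0],"yaw":0},{"delta_pos":[0.2,0,0],"yaw":0},{"delta_pos":[0,0,0],"yaw":0}]'
```

```text
clock: 35.0
eef_pos: [543.0, 13.2, 10.6]
tool_rot: [-3.121, -0.004, 3.14]
force: [-7.1, 2.5, 2.7]
width: 70.6
gripper_force: 3.6
```

```bash
python3 -m handwheel '[{"delta_pos":[0.2,0,0],"yaw":0},{"delta_pos":[0.2,0,0],"yaw":0},{"delta_pos":[0.2,0,0],"yaw":0},{"delta_pos":[0,0,0],"yaw":0}]'
python3 -m handwheel '[{"delta_pos":[0.2,0,0],"yaw":0},{"delta_pos":[0.2,0,0],"yaw":0},{"delta_pos":[0,0,0],"yaw":0}]'
```

```text
clock: 35.33
eef_pos: [549.0, 13.2, 10.6]
tool_rot: [-3.121, -0.004, 3.14]
force: [-6.3, 1.5, 3.0]
width: 70.4
gripper_force: 3.5
clock: 35.58
eef_pos: [553.0, 13.2, 10.6]
tool_rot: [-3.121, -0.004, 3.14]
force: [-6.8, 1.8, 3.3]
width: 69.7
gripper_force: 3.6
```

```bash
python3 -m handwheel '[{"delta_pos":[0.2,0,0],"yaw":0},{"delta_pos":[0.2,0,0],"yaw":0},{"delta_pos":[0,0,0],"yaw":0}]'
python3 tilt.py
```

```text
clock: 35.83
eef_pos: [554.3, 13.2, 10.4]
tool_rot: [-3.12, -0.008, 3.14]
force: [-12.1, 2.0, 8.7]
width: 70.0
gripper_force: 6.3
[554.3  13.2  10.5] [-12.6   2.4   8.6]
67 tilt [-5.0000e-03 -3.1000e-02  2.5014e+01] [array([608.83, -34.92]), array([29.57, 84.5 ]), np.float64(89.04)]
disc [653.9   5.5  70.7] 54
```

```bash
python3 -m handwheel '[{"delta_pos":[0.2,0,0],"yaw":0},{"delta_pos":[0.2,0,0],"yaw":0},{"delta_pos":[0,0,0],"yaw":0},{"delta_pos":[0,0,0],"yaw":0}]'
```

```text
clock: 36.22
eef_pos: [554.3, 13.0, 10.2]
tool_rot: [-3.118, -0.015, 3.14]
force: [-20.0, 3.1, 14.9]
width: 70.4
gripper_force: 10.3
```

```bash
python3 -m handwheel '[{"delta_pos":[-1,0,0],"yaw":0},{"delta_pos":[-3,0,0],"yaw":0},{"delta_pos":[-3,0,1],"yaw":0},{"delta_pos":[-1,0,4],"yaw":0},{"delta_pos":[0,0,4],"yaw":0},{"delta_pos":[0,0,4],"yaw":0},{"delta_pos":[0,4,0],"yaw":0},{"delta_pos":[0,4,0],"yaw":0},{"delta_pos":[0,4,0],"yaw":0},{"delta_pos":[0,0,0],"yaw":0}]'
python3 - <<'E'
from h import *
for n in("top","scene"):
    s=get_image(n);h=cv2.cvtColor(s["color"],cv2.COLOR_RGB2HSV).astype(int);H,S,V=h[...,0],h[...,1],h[...,2];w=cloud(s)
    o=(abs(H-11)<6)&(S>150)&(V>12);v,u=np.nonzero(o);P=onplane(s,np.c_[u,v],26);k=(P[:,0]>530)&(P[:,0]<740)&(abs(P[:,1]-10)<62);P=P[k]
    ye=(abs(H-24)<6)&(S>150)&(V>50);v,u=np.nonzero(ye);Y=onplane(s,np.c_[u,v],20);Y=Y[(abs(Y[:,0]-700)<30)&(abs(Y[:,1]-12)<65)]
    print(n,"yellow x",np.percentile(Y[:,0],[2,50,98]).round(1),"y",np.percentile(Y[:,1],[1,99]).round(1))
    for y in range(-40,66,15):
        x=P[abs(P[:,1]-y)<3,0]
        if len(x): print(y,"orange x",x.min().round(1),x.max().round(1))
    for x in range(560,700,15):
        y=P[abs(P[:,0]-x)<2.5,1]
        if len(y): print(x,"orange y",y.min().round(1),y.max().round(1))
    b=(abs(H-112)<14)&(S>80)&(w[...,2]>60)&(abs(w[...,1]-10)<60)&(abs(w[...,0]-630)<60);print("blue",b.sum(),np.median(w[b],0).round(1) if b.sum() else "")
E
```

```text
clock: 37.05
eef_pos: [484.5, 143.5, 143.0]
tool_rot: [-3.131, 0.007, -3.134]
force: [0.4, 1.6, 2.1]
width: 70.2
gripper_force: 0.0
top yellow x [707.5 709.6 713. ] y [-43.9  66.2]
-40 orange x 620.8 700.7
-25 orange x 627.4 700.7
-10 orange x 687.2 700.7
5 orange x 700.6 700.6
20 orange x 700.6 700.6
35 orange x 687.2 704.0
50 orange x 687.1 703.9
65 orange x 690.5 700.6
620 orange y -43.0 -36.6
695 orange y -43.6 62.6
blue 6 [615.8   1.9  71.2]
scene yellow x [704.8 711.9 718.7] y [-46.4  62.6]
-40 orange x 568.6 704.6
-25 orange x 624.6 705.6
-10 orange x 661.2 704.6
5 orange x 664.4 705.6
20 orange x 660.5 704.6
35 orange x 663.7 705.9
50 orange x 655.6 706.9
575 orange y -49.1 -34.0
635 orange y -40.5 -23.6
650 orange y -48.4 -19.8
665 orange y -51.4 60.5
680 orange y -50.4 58.6
695 orange y -51.4 60.0
blue 57 [653.9   3.7  70.1]
```

```bash
python3 -m handwheel '[{"delta_pos":[0,0,0],"yaw":0},{"delta_pos":[0,0,0],"yaw":0},{"delta_pos":[0,0,0],"yaw":0}]'; python3 -c "
from cell import ctrl;print(ctrl.finish_job())"
```

```text
clock: 37.4
eef_pos: [483.4, 131.5, 140.4]
tool_rot: [-3.12, 0.0, 3.138]
force: [-0.6, -0.2, 0.1]
width: 70.5
gripper_force: 0.0
the job is handed in; nothing more can be done
None
```

I set the spacer and disc on the pulley, pushed the carrier up the stem until it stopped firmly against the end stop, and handed the job in at 37.4 s; the hand-in returned no verdict, but the last camera check agreed with a carrier fully home and a level stack.

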